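# Change the coupons in the covered culture plate on the shaker and clamp it

## Robot

A 6-joint arm with a two-finger parallel gripper is mounted at the origin on the work surface. World frame = base frame: x ahead of the robot, y to its left, z up, the work surface at z = 0. Lengths are in m, angles in rad, forces in N, time in s.
With the tool pointing down it reaches from about 0.3 to 0.75 m from the base axis. Payload 8.5 kg.
Tool frame: the origin (TCP) lies at the very end of the fingers, on their centre line; the grasp point (between the pads) lies 19 mm behind it; z points along the fingers, y is the line along which they close (so a half turn about z gives the same grasp; the last joint's range is limited). The gripper opens to 85 mm and grips with 20 to 120 N. Pads are 22 mm wide; open, the fingers measure 114 mm over their backs; the gripper's body (76 mm by 85 mm) begins 54 mm behind the grasp point. The pads swing forward as they close: fully open they stand 13 mm farther back than shut.
Start: joints at [-1.377, 0.381, 1.297, -0, 1.464, -0.215], TCP at [0.219, -0.505, 0.231] pointing down, gripper open.
Joint ranges: [-3.11, 3.11], [-0.89, 2.33], [0.22, 2.48], [-1.42, 4.56], [0.17, 2.85], [-2.88, 2.88]. Speed limits (rad/s): [2.39, 2.39, 3.14, 3.14, 3.14, 3.14].

## Interface

Orientations are given as a 3x3 rotation matrix whose columns are the frame's x, y, z axes.
In Python, from bench import r gives the robot as it stands.
- The arm moves only by the shell command python3 -m pendant 'ROWS' [FORCE]. ROWS is JSON, a list of rows, each a list of 3 entries, a list of its own where there are three numbers: the shift along the tool's x, y, z in m, then the turn, a rotation vector about the tool's x, y, z in rad, then the closure, from -1 (fully open) to 1 (shut), so that 0 is half open. In form: [[[tx, ty, tz], [wx, wy, wz], gripper], ...]. A call has 1 to 12 rows; each row is the pose to reach, as a shift and turn from the pose commanded when the call began, along the tool's axes at that moment; what a row does not reach only later rows make up. A row lasts 1/10 s, in which the tool goes at most 50 mm and 8.59 degrees, less where a joint would pass 70% of its speed; a pose out of reach is approached as far as the arm can. A call with a gripper value outside its range is refused whole. The fingers move at their own pace and stop on an object; FORCE is the grip in N (left out, the last holds). Time passes only in rows, so rows that repeat a pose let the fingers close. It gives the time, the measured TCP pose, the force, the opening and the grip force at its end, in the units of the state.
- r.observe(): the state, without advancing time (a new reading comes with each control period).
- r.capture(name): name is "side" or "top"; returns the picture (480x640x3 uint8, red, green, blue); there is no depth.
- r.camera_params(name): a dict with "vertical_fov" (degrees; the focal length in pixels is half the picture's height over the tangent of half this angle, whatever the lens; pixels are square), "cx", "cy" (the principal point, pixels), "pose" (4x4, takes a point from camera to world coordinates). Camera axes: x right, y down, z forward; pixel columns grow to the right and rows downward; lengths in m; the calibration is good to about 2 mm. A picture is of the moment at which its call begins. camera_params takes no time and is no camera call.
- r.finish_job(): hands the job in; it is judged then, once.
The state is a dict: "clock": time; "qpos": joint angles; "qd": joint speeds; "joint_torque": joint torques, N m; "ee_pos": TCP position; "eef_rot": TCP orientation; "force": force on the tool from outside, world axes, zero at the start; "moment": the same for the moment, N m; "grip_width": finger opening in m; "finger_force": force on a finger pad.
Only numpy, scipy, OpenCV 4.12 (cv2) and the standard library are available. Lean on these libraries where they do the work, as an engineer would, in place of code of your own. Each camera call takes 0.05 s, during which the arm holds its last target. There are 200 camera calls.

## Task

Change the steel coupons in the culture plate on the shaker: swing the clamp arm clear if it lies across the plate, tip the plate's lid up one edge first by about a finger's breadth, raise it just clear, and lay it aside top up, never lifting it more than a hand's breadth above the plate. Move the spent coupons that are in the plate to the steel tray and lay every fresh coupon from the mat flat on the plate's floor, side by side; then set the lid back centred and fully down. Finally turn the clamp collar to its locked mark so that its arm lies across the lid, and leave everything else on the bench where it is.

Things in the scene. Friction and masses are not known exactly. Their poses are not given: they have to be found in the camera images.
- shaker: fixed cream orbital shaker, 250 x 250 mm with an aluminium platform 230 x 230 mm whose top is 100 mm above the bench; origin: centre of its underside; its -x side (dials) faces the robot; its pose varies
- nest (a point): point on the platform's top where the centre of the plate's underside belongs; 50 mm from the platform's centre towards shaker -x. Four low metal bars (4 mm high, reaching 35 mm from it along shaker x, 66 mm along shaker y) fence the plate's foot with 1 mm play
- clamp_collar (a joint): angle of the clamp collar, rad: 0 = open mark and stop, grows as it turns clockwise seen from above, 1.31 = locked mark, 1.36 = stop. A white line on the ring, opposite to its arm, meets the long white line on the platform (locked) or the short one (open). Stays where it is left (friction 0.06 N m). Starts anywhere from open to nearly locked; above about 0.5 its arm is over the lid
- collar_grip (a point): on the collar's axis, 34 mm above the platform, 92 mm from the nest point towards shaker +x. The collar is a dark fluted ring 44 mm across, from 4 to 44 mm above the platform, captive on an upright spindle 18 mm across whose top is 50 mm above the platform; grip it across its 44 mm, above the arm
- clamp_tip (a point): free end of the collar's steel clamp arm: 14 mm wide, 74 mm long from the collar's axis, underside 18 mm and top 24 mm above the platform. Locked, it points to shaker -x and lies across the middle of the seated lid, 3 mm above it; open, it points 75 degrees away towards shaker -y, clear of the lid
- plate: loose clear rectangular culture plate (base without lid), 60 mm (its x) by 122 mm (its y) and 13 mm tall, walls and floor 2 mm; origin: centre of its underside; it stands in the nest, its x along the shaker's x, 60 g
- lid: loose clear shallow lid of the plate, 68 mm (its x) by 130 mm (its y) outside and 10 mm tall, 2 mm thick, its 8 mm skirt reaching down round the plate with 2 mm play on each side; origin: centre of the skirt's lower edge plane, z up; seated, its origin is 5 mm above the plate's origin and its top rests on the plate's rim; 35 g
- mat: fixed blue-grey mat on the bench, 200 mm (x) by 240 mm (y), 3 mm thick; origin: centre of its underside. The fresh coupons lie on its -y half; the half towards +y is free at the start and takes the lid
- tray: fixed open steel tray on the bench for spent coupons, 100 mm (x) by 90 mm (y) outside, 14 mm tall, walls and floor 2 mm; origin: centre of its underside
- fresh0: fresh steel coupon, lying on the mat at the start, 22 mm (its x) by 14 mm (its y) by 8 mm tall, 19 g; origin: its centre, 6 mm above the plate's origin when flat on the plate's floor; three or four fresh coupons are present
- fresh1: fresh steel coupon, lying on the mat at the start, 22 mm (its x) by 14 mm (its y) by 8 mm tall, 19 g; origin: its centre, 6 mm above the plate's origin when flat on the plate's floor; three or four fresh coupons are present
- fresh2: fresh steel coupon, lying on the mat at the start, 22 mm (its x) by 14 mm (its y) by 8 mm tall, 19 g; origin: its centre, 6 mm above the plate's origin when flat on the plate's floor; three or four fresh coupons are present
- fresh3: fresh steel coupon, lying on the mat at the start, 22 mm (its x) by 14 mm (its y) by 8 mm tall, 19 g; origin: its centre, 6 mm above the plate's origin when flat on the plate's floor; three or four fresh coupons are present
- spent0: spent steel coupon, just like a fresh one but lying in the plate at the start, its long side roughly across the plate (along the plate's x); origin: its centre; one or two are present
- spent1: spent steel coupon, just like a fresh one but lying in the plate at the start, its long side roughly across the plate (along the plate's x); origin: its centre; one or two are present
- reagent: bystander to be left alone: blue-capped round bottle, 60 mm across, 130 mm tall; origin: centre of its underside
- jar: bystander to be left alone: small amber jar, 54 mm across, 70 mm tall; origin: centre of its underside
- round_dish: bystander to be left alone: small closed round dish, 60 mm across, 15 mm tall, not part of the job; origin: centre of its underside
- marker_a: bystander to be left alone: marker pen, 135 mm long, 12 mm thick, lying along its x; origin: centre of its underside
- marker_b: bystander to be left alone: marker pen, 135 mm long, 12 mm thick, lying along its x; origin: centre of its underside
- beaker: bystander to be left alone: small glass beaker, 66 mm across, 70 mm tall; origin: centre of its underside
- timer: bystander to be left alone: small white bench timer, 60 mm wide, 50 mm tall, 20 mm thick; origin: centre of its underside
Things that resemble listed ones, but are neither listed nor needed, are in the scene too. What is shaped like the lid but yellow is not meant.

How it is judged:
By the outcome, as a careful person would: the job done as asked, in the order asked, and still so for the second after the job is handed in, with the robot touching nothing.
Of spent0, spent1 only 1 to 2 are there at a start; the rules pass over those that are not, and their reading is None.
Of fresh0, fresh1, fresh2, fresh3 only 3 to 4 are there at a start; the rules pass over those that are not, and their reading is None.
At some moment in a run one of fresh0, fresh1, fresh2, fresh3 may be knocked a few centimetres aside while the robot is not near it.
Once in a run the grip may slacken for a moment while it holds something.
It also fails if it takes over 210 s, if anything falls off the work surface, if the arm or the gripper's body presses on something with over 40 N, if the wrist force passes 120 N, or if a joint passes its speed limit or range.

## Working session

There is one attempt and no reset: what is moved stays moved. The work goes in short steps, Python scripts to look and compute and a shell command to move; the robot and the scene stay as the last step left them, time stands still between calls to the robot, and variables do not carry over. Pictures are saved under pics/ and viewed, at most 14 in all, crops included, and the job is handed in when it is done.

```bash
ls; mkdir -p pics
python3 - <<'E'
from bench import r
import cv2,numpy as np
for n in("top","side"):
    p=r.camera_params(n);print(n,p)
    cv2.imwrite(f"pics/{n}0.png",r.capture(n)[:,:,::-1])
s=r.observe();print(s["ee_pos"],s["eef_rot"],s["grip_width"],s["clock"])
E
```

```text
pics
top {'vertical_fov': 47.71465082043696, 'cx': 312.86306402965243, 'cy': 230.6066908614717, 'pose': array([[-2.23008701e-02, -9.94185154e-01,  1.05349659e-01,
         3.93690670e-01],
       [-9.99749136e-01,  2.23961647e-02, -2.78512851e-04,
        -1.18781812e-02],
       [-2.08253496e-03, -1.05329441e-01, -9.94435202e-01,
         1.22282774e+00],
       [ 0.00000000e+00,  0.00000000e+00,  0.00000000e+00,
         1.00000000e+00]])}
side {'vertical_fov': 48.65201239280719, 'cx': 324.59631728675384, 'cy': 240.4920430809032, 'pose': array([[-0.94627095, -0.23924778,  0.21755869,  0.23034352],
       [-0.32336717,  0.69544781, -0.64170556,  0.82792794],
       [ 0.00222592, -0.67757867, -0.73544694,  1.05484327],
       [ 0.        ,  0.        ,  0.        ,  1.        ]])}
[ 0.21856812 -0.50443248  0.23077198] [[ 9.17599582e-01  3.97505888e-01 -2.77717977e-04]
 [ 3.97505901e-01 -9.17598713e-01  1.28886456e-03]
 [ 2.57497593e-04 -1.29305611e-03 -9.99999131e-01]] 0.08483310418550902 0.1
```

View pics/top0.png

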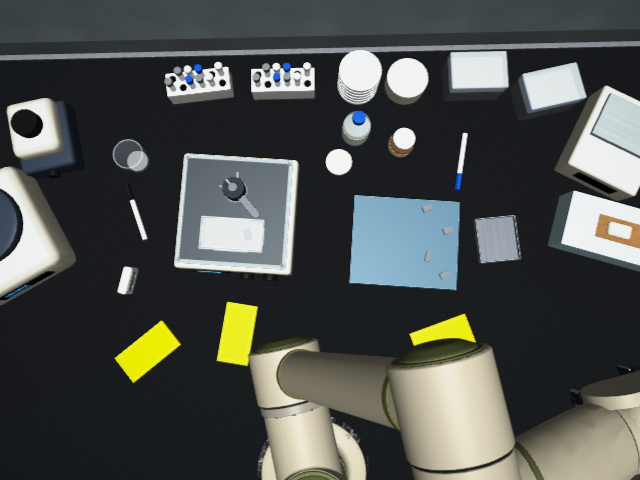

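View pics/side0.png

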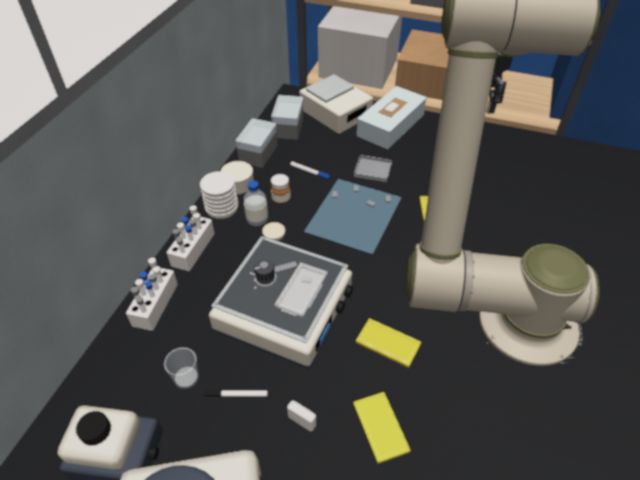

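The top view shows the shaker at (237,213) with the collar at (234,188), its arm pointing to (256,214), and the plate with its lid at (231,234). The mat is at (405,242) with four coupons on its right half, at (427,208), (448,230), (429,256) and (445,274). The tray is at (497,239).

Possible confusions:
- Lid: yellow lid-likes at (147,351), (237,333) and (442,330), and boxes at (478,72) and (551,90). I choose the clear lid at (231,234).
- Tray: the boxes at (478,72) and (551,90). I choose the steel tray at (497,239).

One close crop will check this.

```bash
cat > h.py <<'E'
from bench import r
import cv2,numpy as np
P={n:r.camera_params(n) for n in("top","side")}
def f(n): return 240/np.tan(np.radians(P[n]["vertical_fov"]/2))
def world(n,uv,z):
    uv=np.atleast_2d(np.array(uv,float));p=P[n]
    d=np.c_[(uv[:,0]-p["cx"])/f(n),(uv[:,1]-p["cy"])/f(n),np.ones(len(uv))]@p["pose"][:3,:3].T
    o=p["pose"][:3,3]; return o+d*((z-o[2])/d[:,2])[:,None]
def pix(n,X):
    p=P[n];c=(np.atleast_2d(X)-p["pose"][:3,3])@p["pose"][:3,:3]
    return np.c_[f(n)*c[:,0]/c[:,2]+p["cx"],f(n)*c[:,1]/c[:,2]+p["cy"]]
def rect(n,mask,z,minA=20):
    out=[]
    for c in cv2.findContours(mask.astype(np.uint8),cv2.RETR_EXTERNAL,cv2.CHAIN_APPROX_NONE)[0]:
        if cv2.contourArea(c)<minA: continue
        w=world(n,c[:,0,:],z)[:,:2]
        (cx,cy),(a,b),t=cv2.minAreaRect((w*1000).astype(np.float32))
        if a<b: a,b,t=b,a,t+90
        M=cv2.moments((w*1e6).astype(np.int32).reshape(-1,1,2)) if 0 else None
        out.append((np.round([cx,cy,a,b],1).tolist(),round((t+90)%180-90,1),np.round(c[:,0].mean(0)).tolist()))
    return out
E
python3 - <<'E'
from h import *
t=r.capture("top"); s=r.capture("side")
a=cv2.resize(t[145:285,165:310],None,fx=4,fy=4,interpolation=cv2.INTER_CUBIC)
b=cv2.resize(t[190:295,345:530],(555,315),interpolation=cv2.INTER_CUBIC)
cv2.imwrite("pics/c1.png",a[:,:,::-1])
hsv=cv2.cvtColor(t,cv2.COLOR_RGB2HSV)
for nm,(x,y) in dict(mat=(370,240),coup=(427,209),plat=(270,260),lid=(210,230),tray=(497,239),cream=(180,200),arm=(245,200)).items(): print(nm,t[y,x],hsv[y,x])
H,S,V=[hsv[...,i].astype(int) for i in range(3)]
mat=(S>60)&(V>90)&(H>90)&(H<115); m2=np.zeros_like(mat);m2[185:300,340:470]=mat[185:300,340:470]
print("mat",rect("top",m2,.003,500))
roi=np.zeros_like(mat);roi[200:285,385:458]=1
print("coup",rect("top",roi&(S<60),.011,8))
roi=np.zeros_like(mat);roi[205:270,466:530]=1
print("tray",rect("top",roi&(V>70),.014,300))
roi=np.zeros_like(mat);roi[145:285,165:310]=1
print("lid",rect("top",roi&(V>170)&(S<40),.115,100))
E
```

```text
mat [138 179 203] [101  82 203]
coup [157 166 176] [106  28 176]
plat [124 133 140] [103  29 140]
lid [233 235 237] [105   4 237]
tray [155 166 174] [103  28 174]
cream [185 193 189] [ 75  11 193]
arm [158 168 175] [102  25 175]
mat [([493.5, -218.8, 241.4, 199.6], 84.9, [405.0, 242.0])]
coup [([417.2, -303.0, 23.2, 14.2], -68.3, [445.0, 274.0]), ([458.8, -268.7, 22.3, 14.5], -16.5, [428.0, 256.0]), ([516.5, -315.5, 22.9, 13.9], -75.4, [448.0, 230.0]), ([568.0, -270.9, 22.5, 13.6], -72.8, [427.0, 208.0])]
tray [([494.4, -423.5, 101.5, 94.2], 4.2, [497.0, 239.0])]
lid [([551.7, 145.0, 238.3, 237.7], 85.0, [236.0, 214.0])]
```

View pics/c1.png

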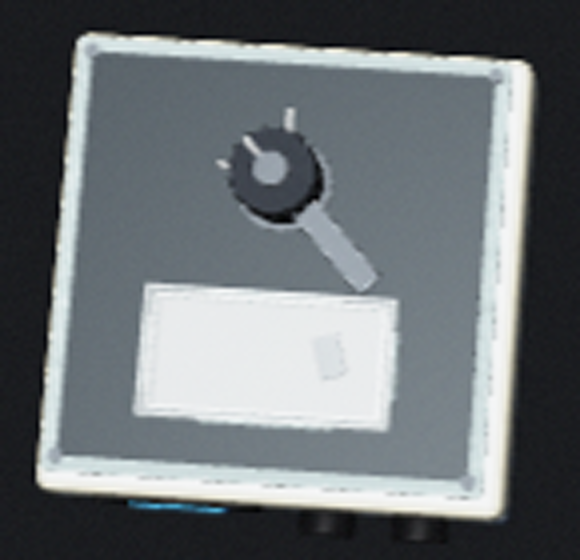

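The crop shows the clear lid on the plate, crop centre (266,357), with one spent coupon at (328,357). The collar is at (272,170). Its arm points to a tip at (362,283) beside the lid's corner, and its white line lies between the short mark (222,163) and the long mark (290,115). That puts the collar at about 0.6 rad, so it has to be opened first.

```bash
cat >> h.py <<'E'
def go(x,y,z,a=None):
    """shift (tool axes) to world point (m) and turn so the closing axis (tool y) lies at world angle a (deg, mod 180)"""
    s=r.observe();R=s["eef_rot"];d=R.T@(np.array([x,y,z])-s["ee_pos"])
    if a is None: return np.round(d,4).tolist()
    cur=np.degrees(np.arctan2(R[1,1],R[0,1])); e=(a-cur+90)%180-90
    return np.round(d,4).tolist(), "wz",round(float(np.radians(-e)),3),"or",round(float(np.radians(-e)-np.sign(-e)*np.pi),3),"q6",round(float(s["qpos"][5]),2)
def frame(c,yaw):
    t=np.radians(yaw);ex=np.array([np.cos(t),np.sin(t)]);ey=np.array([-ex[1],ex[0]])
    return lambda u,v: np.array(c)+u*ex+v*ey
E
python3 - <<'E'
from h import *
t=r.capture("top"); hsv=cv2.cvtColor(t,cv2.COLOR_RGB2HSV); V=hsv[...,2].astype(int);S=hsv[...,1].astype(int)
roi=np.zeros(V.shape,bool);roi[190:260,190:272]=1
for th in(185,200,215): print("lid",rect("top",roi&(V>th),.115,100))
roi[:]=0;roi[150:280,170:305]=1
print("dark",rect("top",roi[:]&(V<70)&(np.add.outer(abs(np.arange(480)-188)<18,0)[:]|False)[:,None].repeat(640,1).reshape(480,640)&((abs(np.arange(640)-234)<18)[None]),.144,50))
pl=(V>95)&(V<150)&roi
pl=cv2.morphologyEx(pl.astype(np.uint8),cv2.MORPH_OPEN,np.ones((3,3)))
print("plat",rect("top",pl,.100,2000))
(c,ang,_)=rect("top",pl,.1,2000)[0]
# full shaker bright outline
print("shaker",rect("top",roi&(V>95),.1,2000))
print("spindle top", world("top",[165+269/4,145+168/4],.150))
print("armtip",world("top",[165+365/4,145+284/4],.124))
print("spent",world("top",[165+328/4,145+357/4],.110))
print("line",world("top",[[165+248/4,145+141/4],[165+269/4,145+168/4]],.146))
E
```

```text
lid [([507.8, 155.2, 131.5, 69.6], 85.1, [231.0, 234.0])]
lid [([507.8, 155.4, 130.9, 69.1], 85.1, [231.0, 234.0])]
lid [([508.0, 155.5, 129.9, 68.2], 85.1, [233.0, 233.0])]
dark []
plat [([558.6, 151.5, 212.7, 212.0], -4.9, [234.0, 211.0])]
shaker [([553.3, 146.6, 243.9, 242.9], 85.0, [237.0, 214.0])]
spindle top [[0.59891393 0.14750153 0.15      ]]
armtip [[0.54269596 0.10274309 0.124     ]]
spent [[0.5070906  0.12369754 0.11      ]]
line [[0.6137214  0.15858781 0.146     ]
 [0.5996791  0.14809577 0.146     ]]
```

Run:
```python
from h import *
print(go(.599,.1475,.22),go(.599,.1475,.128))
```

```text
[0.6082, -0.4471, 0.0114] [0.6082, -0.447, 0.1034]
```

```bash
python3 -m pendant '[[[0.608,-0.447,0.011],[0,0,0],-1],[[0.608,-0.447,0.011],[0,0,0],-1],[[0.608,-0.447,0.011],[0,0,0],-1],[[0.608,-0.447,0.011],[0,0,0],-1],[[0.608,-0.447,0.011],[0,0,0],-1],[[0.608,-0.447,0.011],[0,0,0],-1],[[0.608,-0.447,0.011],[0,0,0],-1],[[0.608,-0.447,0.011],[0,0,0],-1],[[0.608,-0.447,0.011],[0,0,0],-1],[[0.608,-0.447,0.011],[0,0,0],-1],[[0.608,-0.447,0.011],[0,0,0],-1],[[0.608,-0.447,0.011],[0,0,0],-1]]' 30; python3 -c "
from h import *
print(go(.599,.1475,.22),go(.599,.1475,.128))"
```

```text
clock: 1.45
ee_pos: [0.5216, 0.0157, 0.2226]
eef_rot: [[0.918, 0.398, 0.0], [0.398, -0.918, -0.0], [0.0, 0.0, -1.0]]
force: [0.9, -1.2, 0.7]
grip_width: 0.0854
finger_force: 0.0
[0.1235, -0.0902, 0.0026] [0.1235, -0.0902, 0.0946]
```

```bash
python3 -m pendant '[[[0.1235,-0.0902,0.003],[0,0,0],-1],[[0.1235,-0.0902,0.003],[0,0,0],-1],[[0.1235,-0.0902,0.003],[0,0,0],-1],[[0.1235,-0.0902,0.003],[0,0,0],-1],[[0.1235,-0.0902,0.03],[0,0,0],-1],[[0.1235,-0.0902,0.06],[0,0,0],-1],[[0.1235,-0.0902,0.085],[0,0,0],-1],[[0.1235,-0.0902,0.0945],[0,0,0],-1],[[0.1235,-0.0902,0.0945],[0,0,0],-1]]'
python3 -m pendant '[[[0,0,0],[0,0,0],0.1],[[0,0,0],[0,0,0],0.1],[[0,0,0],[0,0,0],0.1],[[0,0,0],[0,0,0],0.1],[[0,0,0],[0,0,0],0.1],[[0,0,0],[0,0,0],0.1]]' 40
```

```text
clock: 2.35
ee_pos: [0.5979, 0.145, 0.1272]
eef_rot: [[0.918, 0.397, -0.002], [0.397, -0.918, -0.0], [-0.002, -0.001, -1.0]]
force: [0.9, 0.5, -0.1]
grip_width: 0.0857
finger_force: 0.0
clock: 2.95
ee_pos: [0.5978, 0.1479, 0.1301]
eef_rot: [[0.917, 0.399, 0.001], [0.399, -0.917, 0.004], [0.003, -0.004, -1.0]]
force: [-5.7, 10.8, 10.0]
grip_width: 0.0425
finger_force: 40.2
```

```bash
python3 -m pendant '[[[0,0,-0.001],[0,0,-0.1],0.1],[[0,0,-0.001],[0,0,-0.2],0.1],[[0,0,-0.001],[0,0,-0.3],0.1],[[0,0,-0.001],[0,0,-0.4],0.1],[[0,0,-0.001],[0,0,-0.48],0.1],[[0,0,-0.001],[0,0,-0.54],0.1],[[0,0,-0.001],[0,0,-0.57],0.1],[[0,0,-0.001],[0,0,-0.57],0.1]]'
python3 - <<'E'
from h import *
s=r.observe();print(s["moment"]);
cv2.imwrite("pics/c2.png",cv2.resize(r.capture("top")[145:285,165:310],None,fx=4,fy=4)[:,:,::-1])
E
```

```text
clock: 3.75
ee_pos: [0.5986, 0.1458, 0.1301]
eef_rot: [[0.558, 0.83, 0.001], [0.83, -0.558, 0.001], [0.001, 0.001, -1.0]]
force: [-1.8, 1.7, 4.3]
grip_width: 0.0423
finger_force: 41.7
[0.37507409 0.27966679 0.11915148]
```

View pics/c2.png

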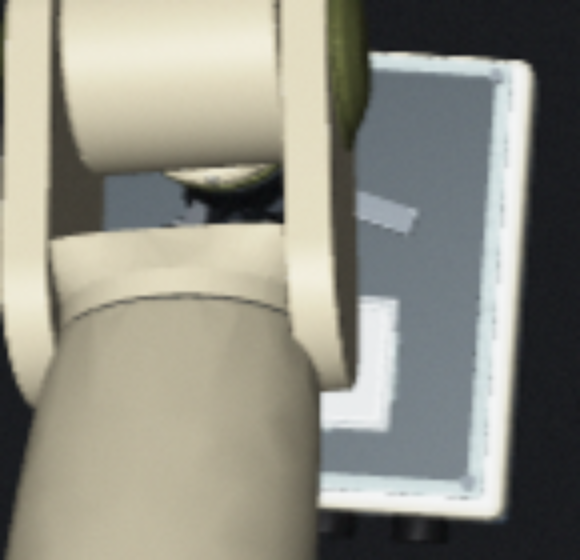

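The arm now lies clear of the lid, its tip at crop (412,220). I will release the collar, rise and move over the lid.

```bash
python3 -m pendant '[[[0,0,0],[0,0,0],-1],[[0,0,0],[0,0,0],-1],[[0,0,0],[0,0,0],-1],[[0,0,0],[0,0,0],-1],[[0,0,-0.03],[0,0,0],-1],[[0,0,-0.06],[0,0,0],-1],[[0,0,-0.06],[0,0,0],-1]]' 20; python3 -c "
from h import *
print(go(.508,.1553,.16,-4.9),go(.508,.1553,.100,-4.9))"
```

```text
clock: 4.5
ee_pos: [0.5999, 0.1455, 0.1932]
eef_rot: [[0.558, 0.83, 0.008], [0.83, -0.558, 0.0], [0.004, 0.006, -1.0]]
force: [0.4, -0.3, 0.0]
grip_width: 0.0853
finger_force: 0.0
([-0.0433, -0.082, 0.0325], 'wz', -0.507, 'or', 2.635, 'q6', 0.64) ([-0.0436, -0.0823, 0.0925], 'wz', -0.507, 'or', 2.635, 'q6', 0.64)
```

```bash
python3 -m pendant '[[[-0.043,-0.082,0],[0,0,-0.15],-1],[[-0.043,-0.082,0],[0,0,-0.3],-1],[[-0.043,-0.082,0],[0,0,-0.45],-1],[[-0.043,-0.082,0],[0,0,-0.507],-1],[[-0.043,-0.082,0.02],[0,0,-0.507],-1],[[-0.043,-0.082,0.02],[0,0,-0.507],-1],[[-0.043,-0.082,0.02],[0,0,-0.507],-1]]' 20; python3 -c "
from h import *
print(go(.508,.1553,.12,-4.9),go(.508,.1553,.100,-4.9))"
```

```text
clock: 5.2
ee_pos: [0.5062, 0.1554, 0.1689]
eef_rot: [[0.085, 0.996, -0.001], [0.996, -0.085, -0.0], [-0.0, -0.001, -1.0]]
force: [-0.7, 0.2, -0.3]
grip_width: 0.0849
finger_force: 0.0
([0.0, 0.0019, 0.0489], 'wz', 0.0, 'or', -3.141, 'q6', 0.16) ([0.0, 0.0019, 0.0689], 'wz', 0.0, 'or', -3.141, 'q6', 0.16)
```

```bash
python3 -m pendant '[[[0,0.001,0.03],[0,0,0],-1],[[0,0.001,0.05],[0,0,0],-1],[[0,0.001,0.06],[0,0,0],-1],[[0,0.001,0.068],[0,0,0],-1],[[0,0.001,0.068],[0,0,0],-1],[[0,0.001,0.068],[0,0,0],-0.6],[[0,0.001,0.068],[0,0,0],-0.5],[[0,0.001,0.068],[0,0,0],-0.4],[[0,0.001,0.068],[0,0,0],-0.4],[[0,0.001,0.068],[0,0,0],-0.4]]' 20
python3 - <<'E'
from h import *
cv2.imwrite("pics/s2.png",cv2.resize(r.capture("side")[200:370,200:370],None,fx=3.5,fy=3.5)[:,:,::-1])
E
```

```text
clock: 6.2
ee_pos: [0.5079, 0.1555, 0.1022]
eef_rot: [[0.085, 0.996, 0.002], [0.996, -0.085, 0.0], [0.0, 0.002, -1.0]]
force: [-0.1, -0.9, 6.7]
grip_width: 0.0673
finger_force: 23.0
```

View pics/s2.png

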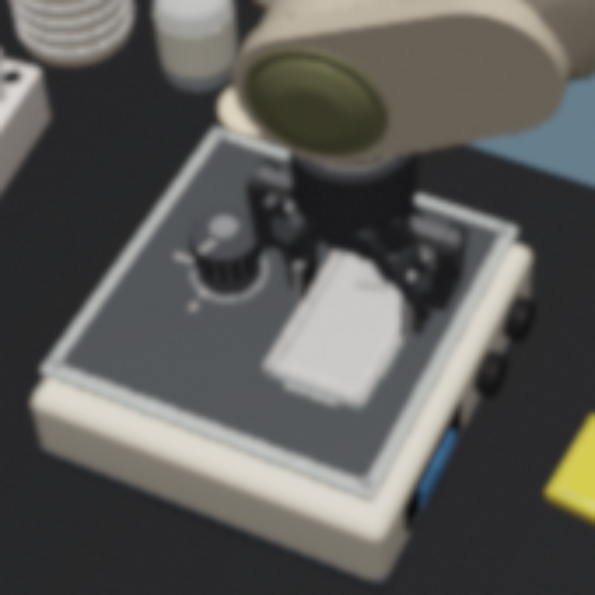

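The side crop shows the fingers astride the lid's middle at (350,290), gripping across its 68 mm, with the collar arm out of the way. Next I tip the +y edge up about 17 mm with the -y edge as pivot, then raise and level it.

```bash
python3 -m pendant '[[[0,0,-0.0026],[0,0.04,0],-0.4],[[0,0,-0.0052],[0,0.08,0],-0.4],[[0,0,-0.0072],[0,0.11,0],-0.4],[[0,0,-0.0085],[0,0.13,0],-0.4],[[0,0,-0.0085],[0,0.13,0],-0.4],[[0,0,-0.0085],[0,0.13,0],-0.4],[[0,0,-0.0085],[0,0.13,0],-0.4]]' 25
python3 - <<'E'
from h import *
cv2.imwrite("pics/s3.png",cv2.resize(r.capture("side")[240:340,250:350],None,fx=5,fy=5)[:,:,::-1])
E
```

```text
clock: 6.95
ee_pos: [0.5073, 0.1555, 0.1095]
eef_rot: [[0.084, 0.996, 0.011], [0.988, -0.085, 0.129], [0.129, -0.0, -0.992]]
force: [-0.0, 0.4, 0.3]
grip_width: 0.067
finger_force: 28.3
```

View pics/s3.png

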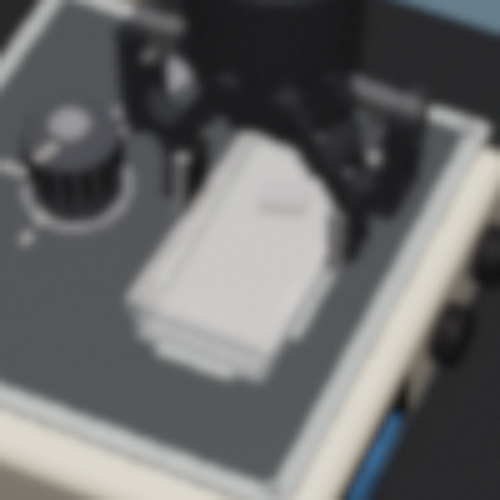

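The crop shows the lid's +y edge (near, at (200,330)) lifted off the plate while the far edge still rests. I will raise it and level it.

```bash
python3 -m pendant '[[[0.0013,0,-0.01],[0,0,0],-0.4],[[0.0026,0,-0.02],[0,0,0],-0.4],[[0.0037,0,-0.028],[0,-0.04,0],-0.4],[[0.0037,0,-0.028],[0,-0.09,0],-0.4],[[0.0037,0,-0.028],[0,-0.13,0],-0.4],[[0.0037,0,-0.028],[0,-0.13,0],-0.4],[[0.0037,0,-0.028],[0,-0.13,0],-0.4]]' 25; python3 -c "
from h import *
m=frame((.4935,-.2188),-5.0);q=m(0,.06);print(q,go(*q,.145,85),go(*q,.003,85))"
```

```text
clock: 7.7
ee_pos: [0.5074, 0.1557, 0.1383]
eef_rot: [[0.084, 0.996, 0.001], [0.996, -0.084, 0.001], [0.001, 0.001, -1.0]]
force: [-0.9, -0.0, -0.8]
grip_width: 0.067
finger_force: 28.4
[ 0.49872934 -0.15902832] ([-0.3143, 0.018, -0.007], 'wz', -1.568, 'or', 1.574, 'q6', 0.16) ([-0.3145, 0.0179, 0.135], 'wz', -1.568, 'or', 1.574, 'q6', 0.16)
```

```bash
python3 -m pendant '[[[-0.02,0,0],[0,0,0],-0.4],[[-0.05,0.003,0],[0,0,-0.14],-0.4],[[-0.09,0.006,0],[0,0,-0.28],-0.4],[[-0.13,0.008,0],[0,0,-0.42],-0.4],[[-0.17,0.01,0],[0,0,-0.56],-0.4],[[-0.21,0.012,0],[0,0,-0.7],-0.4],[[-0.25,0.014,0],[0,0,-0.84],-0.4],[[-0.28,0.016,0],[0,0,-0.98],-0.4],[[-0.3,0.018,0],[0,0,-1.12],-0.4],[[-0.314,0.018,0],[0,0,-1.26],-0.4],[[-0.314,0.018,0],[0,0,-1.4],-0.4],[[-0.314,0.018,0],[0,0,-1.54],-0.4]]' 25; python3 -c "
from h import *
m=frame((.4935,-.2188),-5.0);q=m(0,.06);print(go(*q,.02,85),go(*q,.004,85))"
```

```text
clock: 8.9
ee_pos: [0.4984, -0.1598, 0.138]
eef_rot: [[-0.994, 0.111, 0.001], [0.111, 0.994, 0.001], [-0.001, 0.001, -1.0]]
force: [-0.3, 0.6, -0.6]
grip_width: 0.067
finger_force: 33.2
([-0.0002, 0.0007, 0.118], 'wz', -0.024, 'or', 3.117, 'q6', -2.0) ([-0.0002, 0.0007, 0.134], 'wz', -0.024, 'or', 3.117, 'q6', -2.0)
```

```bash
python3 -m pendant '[[[0,0,0.04],[0,0,-0.024],-0.4],[[0,0,0.08],[0,0,-0.024],-0.4],[[0,0,0.11],[0,0,-0.024],-0.4],[[0,0,0.125],[0,0,-0.024],-0.4],[[0,0,0.132],[0,0,-0.024],-0.4],[[0,0,0.1345],[0,0,-0.024],-0.4],[[0,0,0.1345],[0,0,-0.024],-0.4]]' 25
python3 -m pendant '[[[0,0,0.001],[0,0,0],-0.4],[[0,0,0.002],[0,0,0],-0.4],[[0,0,0.002],[0,0,0],-0.4]]'
```

```text
clock: 9.6
ee_pos: [0.4989, -0.1593, 0.0039]
eef_rot: [[-0.996, 0.092, 0.001], [0.092, 0.996, -0.0], [-0.001, -0.0, -1.0]]
force: [0.2, 0.0, 0.6]
grip_width: 0.0671
finger_force: 33.2
clock: 9.9
ee_pos: [0.4988, -0.159, 0.0017]
eef_rot: [[-0.996, 0.092, 0.001], [0.092, 0.996, -0.0], [-0.001, -0.0, -1.0]]
force: [0.5, -0.5, -0.5]
grip_width: 0.0668
finger_force: 33.2
```

```bash
python3 -m pendant '[[[0,0,0.001],[0,0,0],-0.4],[[0,0,0.0015],[0,0,0],-0.4],[[0,0,0.0015],[0,0,0],-0.4],[[0,0,0.0005],[0,0,0],-1],[[0,0,0],[0,0,0],-1],[[0,0,0],[0,0,0],-1],[[0,0,0],[0,0,0],-1],[[0,0,-0.05],[0,0,0],-1],[[0,0,-0.1],[0,0,0],-1],[[0,0,-0.15],[0,0,0],-1],[[0,0,-0.17],[0,0,0],-1]]'
python3 - <<'E'
from h import *
t=r.capture("top"); 
a=cv2.resize(t[150:290,165:535],None,fx=2.15,fy=2.15,interpolation=cv2.INTER_CUBIC)
cv2.imwrite("pics/c3.png",a[:,:,::-1])
print(go(.42,.0,.2,85))
E
```

```text
clock: 11.0
ee_pos: [0.4997, -0.1595, 0.176]
eef_rot: [[-0.996, 0.092, 0.006], [0.091, 0.996, -0.004], [-0.006, -0.003, -1.0]]
force: [0.4, -0.4, 0.9]
grip_width: 0.0856
finger_force: 0.0
([0.0943, 0.1517, -0.0242], 'wz', -0.004, 'or', 3.137, 'q6', -2.01)
```

View pics/c3.png

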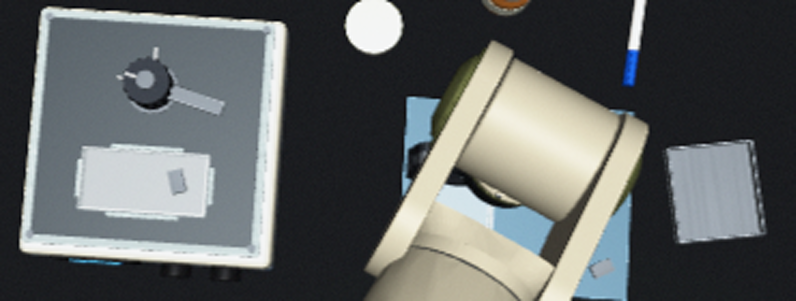

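The plate is open with a single spent coupon at crop (177,181), the collar is open, and the lid is on the mat under the arm. I will measure the spent coupon and the plate.

Run:
```python
from h import *
t=r.capture("top"); V=t.max(2).astype(int)
roi=np.zeros(V.shape,bool);roi[212:256,195:272]=1
for th in (185,195): print("plate",rect("top",roi&(V>th),.113,300))
roi[:]=0;roi[222:246,240:256]=1
print(V[224:244,236:260])
for th in(200,190,180): print("spent",rect("top",roi&(V<th),.110,8))
```

```text
plate [([507.7, 154.4, 130.8, 69.3], 84.9, [231.0, 234.0])]
plate [([507.8, 154.7, 130.2, 68.9], 84.9, [230.0, 234.0])]
[[217 218 219 218 217 217 218 216 218 218 218 219 217 217 218 218 217 218
  218 220 218 219 219 217]
 [219 217 217 217 218 218 218 217 219 218 217 219 217 216 219 218 217 219
  218 219 219 220 218 220]
 [217 218 216 217 219 218 217 217 218 218 219 217 218 217 217 218 219 218
  218 218 218 220 219 217]
 [218 219 218 218 218 218 218 218 216 218 218 217 217 218 219 219 219 219
  220 218 218 218 219 220]
 [219 218 218 218 218 217 216 217 218 219 217 208 202 193 208 219 218 220
  220 220 218 219 218 219]
 [218 218 218 217 217 218 211 204 199 191 184 185 184 176 205 218 220 219
  219 219 219 218 219 219]
 [217 217 217 217 219 218 206 184 177 180 180 179 181 169 202 218 219 220
  219 220 220 218 219 219]
 [218 218 218 217 218 219 210 186 175 179 180 180 183 150 193 217 220 220
  219 218 219 220 220 218]
 [218 217 217 218 218 218 217 191 174 178 180 179 179 178 183 208 219 218
  218 219 220 219 219 217]
 [216 218 217 217 218 217 216 198 178 177 179 179 179 181 160 198 218 2
[... 517 characters left out ...]
 219 221 220 223]
 [217 218 217 219 219 218 219 218 204 180 158 136 135 145 170 204 217 220
  220 219 220 219 219 224]
 [217 219 219 218 218 219 218 219 218 179 170 202 213 212 215 219 219 221
  220 219 219 220 218 228]
 [219 218 220 218 219 220 218 220 218 215 214 218 219 218 220 219 219 219
  220 220 218 220 220 227]
 [219 219 218 218 218 218 218 219 219 219 220 218 218 220 220 219 219 218
  220 219 220 221 219 227]
 [221 219 220 219 218 219 219 220 219 219 218 218 220 221 219 220 221 220
  221 220 220 219 222 230]]
spent [([507.7, 123.4, 23.2, 16.5], 12.8, [247.0, 234.0])]
spent [([507.1, 123.6, 22.2, 14.0], 13.3, [247.0, 234.0])]
spent [([506.5, 123.0, 21.2, 13.6], 10.1, [247.0, 234.0])]
```

```bash
python3 -c "
from h import *
print(go(.5072,.1236,.16,99))"
```

```text
([0.0185, 0.2826, 0.0135], 'wz', -0.249, 'or', 2.893, 'q6', -2.01)
```

```bash
python3 -m pendant '[[[0.003,0.05,0],[0,0,-0.05],0.48],[[0.006,0.1,0],[0,0,-0.1],0.48],[[0.01,0.15,0],[0,0,-0.15],0.48],[[0.013,0.2,0],[0,0,-0.2],0.48],[[0.016,0.25,0],[0,0,-0.249],0.48],[[0.0185,0.2826,0.0],[0,0,-0.249],0.48],[[0.0185,0.2826,0.02],[0,0,-0.249],0.48],[[0.0185,0.2826,0.025],[0,0,-0.249],0.48],[[0.0185,0.2826,0.025],[0,0,-0.249],0.48]]'; python3 -c "
from h import *
print(go(.5072,.1236,.1035,99),go(.5072,.1236,.16,99))"
```

```text
clock: 12.0
ee_pos: [0.5054, 0.1238, 0.1448]
eef_rot: [[-0.988, -0.156, -0.004], [-0.156, 0.988, -0.0], [0.004, 0.0, -1.0]]
force: [-0.1, 0.1, 0.3]
grip_width: 0.0225
finger_force: 0.0
([-0.0019, -0.0005, 0.0413], 'wz', -0.0, 'or', 3.141, 'q6', -1.72) ([-0.0017, -0.0005, -0.0152], 'wz', -0.0, 'or', 3.141, 'q6', -1.72)
```

```bash
python3 -m pendant '[[[-0.0015,0,0.02],[0,0,0],0.48],[[-0.0015,0,0.035],[0,0,0],0.48],[[-0.0015,0,0.041],[0,0,0],0.48],[[-0.0015,0,0.041],[0,0,0],0.48],[[-0.0015,0,0.041],[0,0,0],0.9],[[-0.0015,0,0.041],[0,0,0],0.9],[[-0.0015,0,0.041],[0,0,0],0.9],[[-0.0015,0,0.041],[0,0,0],0.9]]' 40
```

```text
clock: 12.8
ee_pos: [0.5079, 0.1243, 0.106]
eef_rot: [[-0.988, -0.157, 0.001], [-0.157, 0.988, -0.0], [-0.001, -0.0, -1.0]]
force: [-1.0, -0.9, 4.3]
grip_width: 0.012
finger_force: 40.0
```

```bash
python3 -m pendant '[[[0,0,-0.02],[0,0,0],0.9],[[0,0,-0.06],[0,0,0],0.9],[[0,0,-0.07],[0,0,0],0.9],[[0,0,-0.07],[0,0,0],0.9]]'; python3 -c "
from h import *
print(go(.4944,-.4235,.15,85),go(.4944,-.4235,.008,85))"
```

```text
clock: 13.2
ee_pos: [0.5081, 0.1245, 0.1767]
eef_rot: [[-0.988, -0.157, 0.004], [-0.157, 0.988, 0.0], [-0.003, -0.0, -1.0]]
force: [0.3, 0.3, -0.2]
grip_width: 0.0121
finger_force: 39.5
([0.0996, -0.5391, 0.0266], 'wz', 0.245, 'or', -2.897, 'q6', -1.71) ([0.1001, -0.539, 0.1686], 'wz', 0.245, 'or', -2.897, 'q6', -1.71)
```

```bash
python3 -m pendant '[[[0.1,-0.539,0],[0,0,0.4],0.9],[[0.1,-0.539,0],[0,0,0.4],0.9],[[0.1,-0.539,0],[0,0,0.4],0.9],[[0.1,-0.539,0],[0,0,0.4],0.9],[[0.1,-0.539,0],[0,0,0.4],0.9],[[0.1,-0.539,0],[0,0,0.4],0.9],[[0.1,-0.539,0],[0,0,0.4],0.9],[[0.1,-0.539,0],[0,0,0.4],0.9],[[0.1,-0.539,0],[0,0,0.4],0.9],[[0.1,-0.539,0],[0,0,0.4],0.9],[[0.1,-0.539,0],[0,0,0.4],0.9],[[0.1,-0.539,0],[0,0,0.4],0.9]]'; python3 -c "
from h import *
print(go(.4944,-.4235,.15),go(.4944,-.4235,.008))"
```

```text
clock: 14.4
ee_pos: [0.4914, -0.4286, 0.1721]
eef_rot: [[-0.969, 0.245, -0.002], [0.245, 0.969, 0.001], [0.002, 0.001, -1.0]]
force: [-0.2, 0.5, -1.1]
grip_width: 0.0121
finger_force: 39.5
[-0.0017, 0.0057, 0.0221] [-0.002, 0.0056, 0.1641]
```

```bash
python3 -m pendant '[[[0,0.001,0.04],[0,0,0],0.9],[[0,0.001,0.09],[0,0,0],0.9],[[0,0.001,0.13],[0,0,0],0.9],[[0,0.001,0.155],[0,0,0],0.9],[[0,0.001,0.163],[0,0,0],0.9],[[0,0.001,0.163],[0,0,0],0.9],[[0,0.001,0.163],[0,0,0],0.4],[[0,0.001,0.163],[0,0,0],0.4],[[0,0.001,0.163],[0,0,0],0.4],[[0,0.001,0.12],[0,0,0],0.4],[[0,0.001,0.07],[0,0,0],0.4],[[0,0.001,0.02],[0,0,0],0.4]]'
python3 - <<'E'
from h import *
t=r.capture("top"); hsv=cv2.cvtColor(t,cv2.COLOR_RGB2HSV);S=hsv[...,1].astype(int);V=hsv[...,2].astype(int)
print(r.observe()["qpos"].round(2))
cv2.imwrite("pics/c4.png",cv2.resize(t[150:330,340:540],None,fx=3,fy=3)[:,:,::-1])
roi=np.zeros(S.shape,bool);roi[195:290,350:460]=1
print("coup",rect("top",roi&(S<60),.011,8))
E
```

```text
clock: 15.6
ee_pos: [0.4932, -0.4224, 0.1578]
eef_rot: [[-0.971, 0.24, 0.0], [0.24, 0.971, -0.0], [-0.0, -0.0, -1.0]]
force: [0.3, -0.1, 0.9]
grip_width: 0.0253
finger_force: 0.0
[-0.89  0.6   1.1   0.    1.42 -2.22]
coup [([417.2, -303.0, 23.2, 14.2], -68.3, [445.0, 274.0]), ([458.8, -268.7, 22.3, 14.5], -16.5, [428.0, 256.0]), ([447.0, -334.5, 125.0, 4.4], -2.9, [459.0, 261.0]), ([516.5, -315.5, 22.9, 13.9], -75.4, [448.0, 230.0]), ([475.2, -188.0, 188.6, 174.8], 88.7, [385.0, 258.0]), ([568.0, -270.9, 22.5, 13.6], -72.8, [427.0, 208.0]), ([592.1, -241.3, 205.6, 11.4], 88.7, [415.0, 196.0]), ([537.7, -99.5, 126.9, 6.8], -1.7, [351.0, 222.0])]
```

View pics/c4.png

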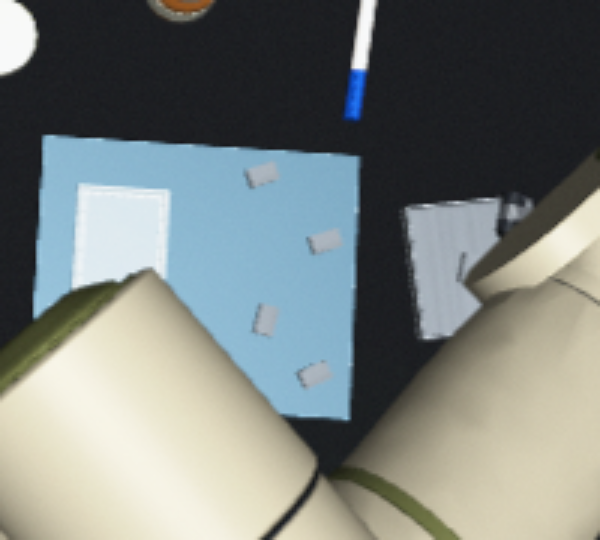

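The crop shows the spent coupon in the tray at (463,265), the lid top up on the mat at (125,235), and four fresh coupons undisturbed. I will take coupon A first.

```bash
python3 -c "
from h import *
print(go(.4172,-.3030,.08,21.7),go(.4172,-.303,.006,21.7))"
```

```text
([0.1062, 0.1002, 0.0853], 'wz', 0.949, 'or', -2.192, 'q6', -2.22) ([0.1071, 0.1009, 0.1593], 'wz', 0.949, 'or', -2.192, 'q6', -2.22)
```

```bash
python3 -m pendant '[[[0.03,0.03,0],[0,0,0.14],0.4],[[0.06,0.06,0],[0,0,0.28],0.4],[[0.09,0.09,0.03],[0,0,0.42],0.4],[[0.1065,0.1005,0.06],[0,0,0.56],0.4],[[0.1065,0.1005,0.085],[0,0,0.7],0.4],[[0.1065,0.1005,0.1],[0,0,0.84],0.4],[[0.1065,0.1005,0.11],[0,0,0.949],0.4],[[0.1065,0.1005,0.11],[0,0,0.949],0.4],[[0.1065,0.1005,0.11],[0,0,0.949],0.4]]'; python3 -c "
from h import *
print(go(.4172,-.303,.006,21.7))
t=r.capture('top');S=cv2.cvtColor(t,cv2.COLOR_RGB2HSV)[...,1].astype(int);roi=np.zeros(S.shape,bool);roi[195:290,385:460]=1
print([c for c in rect('top',roi&(S<60),.011,8) if c[0][2]<60])"
```

```text
clock: 16.55
ee_pos: [0.4144, -0.2997, 0.0459]
eef_rot: [[-0.373, 0.928, 0.001], [0.928, 0.373, -0.001], [-0.001, 0.0, -1.0]]
force: [0.0, 0.2, -0.1]
grip_width: 0.0258
finger_force: 0.0
([-0.004, 0.0014, 0.0399], 'wz', 0.003, 'or', -3.138, 'q6', -1.24)
[([458.6, -268.9, 22.1, 14.7], -19.9, [428.0, 256.0]), ([516.5, -315.5, 22.9, 13.9], -75.4, [448.0, 230.0]), ([568.0, -270.9, 22.5, 13.6], -72.8, [427.0, 208.0])]
```

```bash
python3 -m pendant '[[[-0.003,0.001,0.015],[0,0,0],0.4],[[-0.003,0.001,0.03],[0,0,0],0.4],[[-0.003,0.001,0.0395],[0,0,0],0.4],[[-0.003,0.001,0.0395],[0,0,0],0.4],[[-0.003,0.001,0.0395],[0,0,0],0.9],[[-0.003,0.001,0.0395],[0,0,0],0.9],[[-0.003,0.001,0.0395],[0,0,0],0.9],[[-0.003,0.001,0.0395],[0,0,0],0.9],[[-0.003,0.001,0.0],[0,0,0],0.9],[[-0.003,0.001,-0.05],[0,0,0],0.9],[[-0.003,0.001,-0.1],[0,0,0],0.9],[[-0.003,0.001,-0.12],[0,0,0],0.9]]' 40; python3 -c "
from h import *
n=frame((.5077,.1547),-4.95);q=n(0,-.042);print(q,go(*q,.16,-4.95),go(*q,.108,-4.95))"
```

```text
clock: 17.8
ee_pos: [0.4171, -0.3028, 0.17]
eef_rot: [[-0.37, 0.929, 0.005], [0.929, 0.37, -0.005], [-0.007, 0.002, -1.0]]
force: [-0.8, 0.2, -1.1]
grip_width: 0.0125
finger_force: 39.2
[0.50407597 0.11285664] ([0.3539, 0.2346, 0.0082], 'wz', 0.466, 'or', -2.676, 'q6', -1.24) ([0.3543, 0.2345, 0.0602], 'wz', 0.466, 'or', -2.676, 'q6', -1.24)
```

```bash
python3 -m pendant '[[[0.354,0.2345,0],[0,0,0.466],0.9],[[0.354,0.2345,0],[0,0,0.466],0.9],[[0.354,0.2345,0],[0,0,0.466],0.9],[[0.354,0.2345,0],[0,0,0.466],0.9],[[0.354,0.2345,0],[0,0,0.466],0.9],[[0.354,0.2345,0],[0,0,0.466],0.9],[[0.354,0.2345,0],[0,0,0.466],0.9],[[0.354,0.2345,0],[0,0,0.466],0.9],[[0.354,0.2345,0],[0,0,0.466],0.9],[[0.354,0.2345,0.02],[0,0,0.466],0.9],[[0.354,0.2345,0.03],[0,0,0.466],0.9],[[0.354,0.2345,0.03],[0,0,0.466],0.9]]'; python3 -c "
from h import *
n=frame((.5077,.1547),-4.95);q=n(0,-.042);print(q,go(*q,.11,-4.95),go(*q,.105,-4.95))"
```

```text
clock: 19.0
ee_pos: [0.5023, 0.1134, 0.1341]
eef_rot: [[0.087, 0.996, -0.003], [0.996, -0.087, -0.0], [-0.0, -0.003, -1.0]]
force: [0.5, -0.1, -0.0]
grip_width: 0.0123
finger_force: 39.2
[0.50407597 0.11285664] ([-0.0004, 0.0019, 0.0241], 'wz', -0.001, 'or', 3.141, 'q6', 0.08) ([-0.0004, 0.0019, 0.0291], 'wz', -0.001, 'or', 3.141, 'q6', 0.08)
```

```bash
python3 -m pendant '[[[0,0.0015,0.012],[0,0,0],0.9],[[0,0.0015,0.022],[0,0,0],0.9],[[0,0.0015,0.0275],[0,0,0],0.9],[[0,0.0015,0.0275],[0,0,0],0.9]]'
python3 -m pendant '[[[0,0,0],[0,0,0],0.48],[[0,0,0],[0,0,0],0.48],[[0,0,0],[0,0,0],0.48],[[0,0,-0.03],[0,0,0],0.48],[[0,0,-0.07],[0,0,0],0.48],[[0,0,-0.09],[0,0,0],0.48]]'; python3 -c "
from h import *
print(go(.4587,-.2687,.06,72),go(.4587,-.2687,.16,72))"
```

```text
clock: 19.4
ee_pos: [0.5043, 0.1133, 0.107]
eef_rot: [[0.087, 0.996, -0.002], [0.996, -0.087, 0.0], [-0.0, -0.002, -1.0]]
force: [0.1, 1.1, 0.5]
grip_width: 0.0123
finger_force: 39.2
clock: 20.0
ee_pos: [0.5054, 0.1137, 0.201]
eef_rot: [[0.087, 0.996, 0.004], [0.996, -0.087, -0.0], [0.0, 0.004, -1.0]]
force: [0.4, 0.4, -0.6]
grip_width: 0.022
finger_force: 0.0
([-0.3851, -0.014, 0.1408], 'wz', -1.343, 'or', 1.798, 'q6', 0.08) ([-0.385, -0.0135, 0.0408], 'wz', -1.343, 'or', 1.798, 'q6', 0.08)
```

```bash
python3 -m pendant '[[[-0.04,0,0],[0,0,-0.14],0.4],[[-0.08,0,0],[0,0,-0.28],0.4],[[-0.12,0,0],[0,0,-0.42],0.4],[[-0.16,0,0],[0,0,-0.56],0.4],[[-0.2,0,0],[0,0,-0.7],0.4],[[-0.24,0,0],[0,0,-0.84],0.4],[[-0.28,-0.005,0],[0,0,-0.98],0.4],[[-0.32,-0.01,0],[0,0,-1.12],0.4],[[-0.36,-0.014,0.04],[0,0,-1.24],0.4],[[-0.385,-0.014,0.08],[0,0,-1.343],0.4],[[-0.385,-0.014,0.12],[0,0,-1.343],0.4],[[-0.385,-0.014,0.14],[0,0,-1.343],0.4]]'; python3 -c "
from h import *
print(go(.4587,-.2687,.006,72))
t=r.capture('top');S=cv2.cvtColor(t,cv2.COLOR_RGB2HSV)[...,1].astype(int);roi=np.zeros(S.shape,bool);roi[195:290,385:460]=1
print([c for c in rect('top',roi&(S<60),.011,8) if c[0][2]<60])
V=t.max(2).astype(int);roi[:]=0;roi[220:248,200:262]=1
print(rect('top',roi&(V<195),.110,8))"
```

```text
clock: 21.2
ee_pos: [0.4558, -0.2688, 0.0547]
eef_rot: [[-0.95, 0.311, -0.003], [0.311, 0.95, 0.003], [0.004, 0.002, -1.0]]
force: [-0.1, -0.1, 1.0]
grip_width: 0.0257
finger_force: 0.0
([-0.0029, 0.0009, 0.0487], 'wz', -0.002, 'or', 3.139, 'q6', -2.01)
[([568.3, -270.8, 22.5, 14.3], -72.8, [427.0, 208.0])]
[([502.2, 111.3, 20.7, 14.5], 88.7, [253.0, 236.0]), ([535.3, 105.9, 22.8, 2.1], 88.7, [256.0, 220.0]), ([525.4, 216.4, 27.0, 8.3], -0.0, [201.0, 225.0])]
```

```bash
python3 -m pendant '[[[-0.002,0.0005,0.02],[0,0,0],0.4],[[-0.002,0.0005,0.04],[0,0,0],0.4],[[-0.002,0.0005,0.0485],[0,0,0],0.4],[[-0.002,0.0005,0.0485],[0,0,0],0.4],[[-0.002,0.0005,0.0485],[0,0,0],0.9],[[-0.002,0.0005,0.0485],[0,0,0],0.9],[[-0.002,0.0005,0.0485],[0,0,0],0.9],[[-0.002,0.0005,0.0485],[0,0,0],0.9],[[-0.002,0.0005,0.0],[0,0,0],0.9],[[-0.002,0.0005,-0.05],[0,0,0],0.9],[[-0.002,0.0005,-0.1],[0,0,0],0.9],[[-0.002,0.0005,-0.11],[0,0,0],0.9]]' 40; python3 -c "
from h import *
n=frame((.5077,.1547),-4.95);q=n(0,-.014);print(q,go(*q,.16,-4.95),go(*q,.108,-4.95))"
```

```text
clock: 22.45
ee_pos: [0.4607, -0.2701, 0.1736]
eef_rot: [[-0.951, 0.309, 0.007], [0.309, 0.951, -0.007], [-0.009, -0.004, -1.0]]
force: [0.4, -0.0, -1.0]
grip_width: 0.0099
finger_force: 39.0
[0.50649199 0.14075221] ([0.0837, 0.4049, 0.0111], 'wz', 1.343, 'or', -1.799, 'q6', -2.01) ([0.0842, 0.4051, 0.0631], 'wz', 1.343, 'or', -1.799, 'q6', -2.01)
```

Run:
```python
from h import *
s=r.observe();u,v=pix("side",s["ee_pos"])[0].astype(int);print(u,v)
im=r.capture("side");a=im[max(v-40,0):v+60,u-50:u+50]
t=r.capture("top")[190:290,380:480]
cv2.imwrite("pics/s5.png",np.hstack([cv2.resize(a,(400,400)),cv2.resize(t,(400,400))])[:,:,::-1])
```

```text
375 156
```

View pics/s5.png

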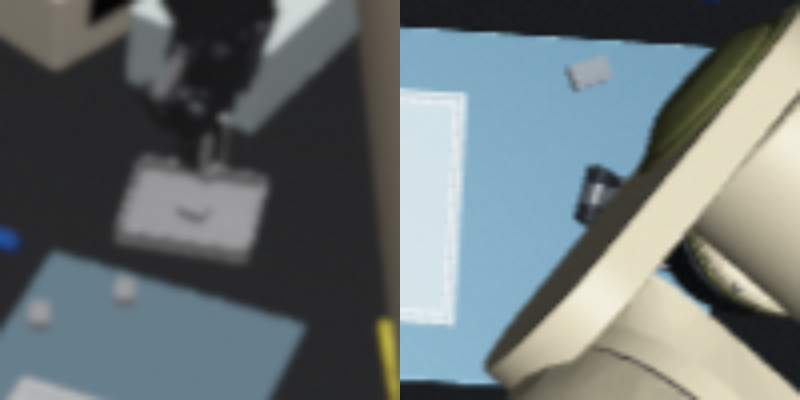

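The left half of the crop shows only C and D left on the mat, at (125,290) and (40,312), so B is in the fingers at (212,160). Next I carry it to the plate.

```bash
python3 -m pendant '[[[0.008,0.04,0],[0,0,0.14],0.9],[[0.016,0.08,0],[0,0,0.28],0.9],[[0.024,0.12,0],[0,0,0.42],0.9],[[0.032,0.16,0],[0,0,0.56],0.9],[[0.04,0.2,0],[0,0,0.7],0.9],[[0.05,0.24,0],[0,0,0.84],0.9],[[0.06,0.28,0],[0,0,0.98],0.9],[[0.067,0.32,0],[0,0,1.12],0.9],[[0.075,0.36,0],[0,0,1.26],0.9],[[0.084,0.405,0],[0,0,1.343],0.9],[[0.084,0.405,0.03],[0,0,1.343],0.9],[[0.084,0.405,0.03],[0,0,1.343],0.9]]'; python3 -c "
from h import *
n=frame((.5077,.1547),-4.95);q=n(0,-.014);print(q,go(*q,.11,-4.95),go(*q,.1065,-4.95))"
```

```text
clock: 23.75
ee_pos: [0.5021, 0.1432, 0.1332]
eef_rot: [[0.084, 0.996, -0.01], [0.996, -0.084, -0.001], [-0.001, -0.01, -1.0]]
force: [0.3, -0.0, 0.6]
grip_width: 0.0102
finger_force: 39.1
[0.50649199 0.14075221] ([-0.002, 0.0048, 0.0231], 'wz', 0.002, 'or', -3.14, 'q6', 0.14) ([-0.002, 0.0049, 0.0266], 'wz', 0.002, 'or', -3.14, 'q6', 0.14)
```

```bash
python3 -m pendant '[[[0,0.001,0],[0,0,0],0.9],[[0,0.001,0.008],[0,0,0],0.9],[[0,0.001,0.016],[0,0,0],0.9],[[0,0.001,0.022],[0,0,0],0.9],[[0,0.001,0.022],[0,0,0],0.9]]'; python3 -c "
from h import *
n=frame((.5077,.1547),-4.95);q=n(0,-.014);print(q,go(*q,.1065,-4.95))"
```

```text
clock: 24.25
ee_pos: [0.5054, 0.1418, 0.115]
eef_rot: [[0.088, 0.996, -0.002], [0.996, -0.088, -0.0], [-0.0, -0.002, -1.0]]
force: [-0.1, -0.6, -0.4]
grip_width: 0.0103
finger_force: 39.1
[0.50649199 0.14075221] ([-0.0009, 0.0012, 0.0085], 'wz', -0.001, 'or', 3.14, 'q6', 0.14)
```

```bash
python3 -m pendant '[[[-0.001,0.001,0.003],[0,0,0],0.9],[[-0.001,0.001,0.006],[0,0,0],0.9],[[-0.001,0.001,0.0075],[0,0,0],0.9],[[-0.001,0.001,0.0075],[0,0,0],0.9]]'
```

```text
clock: 24.65
ee_pos: [0.507, 0.141, 0.1093]
eef_rot: [[0.087, 0.996, 0.001], [0.996, -0.087, -0.0], [-0.0, 0.001, -1.0]]
force: [-2.3, -0.7, 8.2]
grip_width: 0.0104
finger_force: 43.2
```

```bash
python3 -m pendant '[[[0,0,0],[0,0,0],0.48],[[0,0,0],[0,0,0],0.48],[[0,0,0],[0,0,0],0.48],[[0,0,-0.03],[0,0,0],0.48],[[0,0,-0.07],[0,0,0],0.48],[[0,0,-0.09],[0,0,0],0.48]]'; python3 -c "
from h import *
print(go(.5165,-.3155,.06,14.6),go(.5165,-.3155,.16,14.6))"
```

```text
clock: 25.25
ee_pos: [0.5074, 0.1412, 0.2011]
eef_rot: [[0.087, 0.996, 0.004], [0.996, -0.087, 0.0], [0.001, 0.004, -1.0]]
force: [0.0, -0.6, 0.4]
grip_width: 0.0221
finger_force: 0.0
([-0.4542, 0.0481, 0.1411], 'wz', -0.342, 'or', 2.8, 'q6', 0.13) ([-0.4542, 0.0485, 0.0411], 'wz', -0.342, 'or', 2.8, 'q6', 0.13)
```

```bash
python3 -m pendant '[[[-0.4542,0.0483,0],[0,0,-0.342],0.4],[[-0.4542,0.0483,0],[0,0,-0.342],0.4],[[-0.4542,0.0483,0],[0,0,-0.342],0.4],[[-0.4542,0.0483,0],[0,0,-0.342],0.4],[[-0.4542,0.0483,0],[0,0,-0.342],0.4],[[-0.4542,0.0483,0],[0,0,-0.342],0.4],[[-0.4542,0.0483,0],[0,0,-0.342],0.4],[[-0.4542,0.0483,0],[0,0,-0.342],0.4],[[-0.4542,0.0483,0],[0,0,-0.342],0.4],[[-0.4542,0.0483,0.04],[0,0,-0.342],0.4],[[-0.4542,0.0483,0.09],[0,0,-0.342],0.4],[[-0.4542,0.0483,0.11],[0,0,-0.342],0.4]]'
python3 - <<'E'
from h import *
print(go(.5165,-.3155,.006,14.6))
t=r.capture('top');S=cv2.cvtColor(t,cv2.COLOR_RGB2HSV)[...,1].astype(int);roi=np.zeros(S.shape,bool);roi[195:290,385:460]=1
print([c for c in rect('top',roi&(S<60),.011,8) if c[0][2]<60])
V=t.max(2).astype(int);roi[:]=0;roi[222:246,206:262]=1
print(rect('top',roi&(V<195),.110,8))
cv2.imwrite("pics/c6.png",np.hstack([cv2.resize(t[205:265,190:280],(500,333),interpolation=cv2.INTER_CUBIC),cv2.resize(r.capture("side")[260:320,265:335],(300,333))])[:,:,::-1])
E
```

```text
clock: 26.45
ee_pos: [0.5135, -0.3151, 0.0836]
eef_rot: [[-0.251, 0.968, -0.005], [0.968, 0.251, 0.005], [0.006, -0.004, -1.0]]
force: [-0.4, 0.2, 0.3]
grip_width: 0.0258
finger_force: 0.0
([-0.0016, 0.0031, 0.0776], 'wz', -0.001, 'or', 3.14, 'q6', -1.0)
[([568.0, -270.9, 22.5, 13.6], -72.8, [427.0, 208.0])]
[([502.2, 111.3, 20.7, 14.5], 88.7, [253.0, 236.0]), ([504.9, 139.2, 22.8, 14.5], 88.7, [240.0, 235.0])]
```

View pics/c6.png

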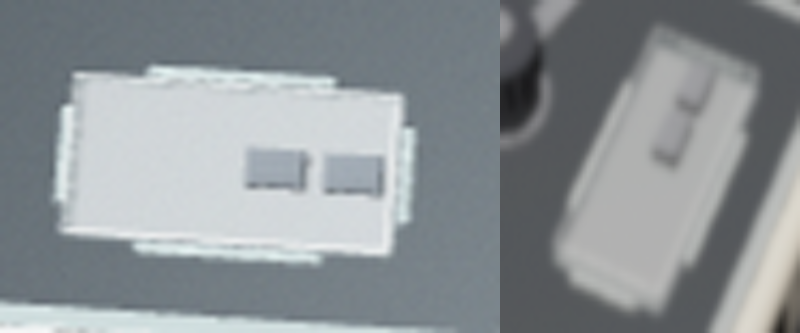

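Both fresh coupons, at (275,168) and (353,174), lie flat side by side. Now coupon C.

```bash
python3 -m pendant '[[[-0.001,0.0015,0.03],[0,0,0],0.4],[[-0.001,0.0015,0.06],[0,0,0],0.4],[[-0.001,0.0015,0.077],[0,0,0],0.4],[[-0.001,0.0015,0.077],[0,0,0],0.4],[[-0.001,0.0015,0.077],[0,0,0],0.4]]'
python3 -m pendant '[[[0,0,0],[0,0,0],0.9],[[0,0,0],[0,0,0],0.9],[[0,0,0],[0,0,0],0.9],[[0,0,0],[0,0,0],0.9],[[0,0,-0.04],[0,0,0],0.9],[[0,0,-0.09],[0,0,0],0.9],[[0,0,-0.14],[0,0,0],0.9],[[0,0,-0.16],[0,0,0],0.9]]' 40; python3 -c "
from h import *
n=frame((.5077,.1547),-4.95);q=n(0,.014);print(q,go(*q,.16,-4.95),go(*q,.108,-4.95))"
```

```text
clock: 27.05
ee_pos: [0.5179, -0.3167, 0.013]
eef_rot: [[-0.253, 0.968, 0.002], [0.968, 0.253, -0.002], [-0.002, 0.001, -1.0]]
force: [0.3, -0.7, 0.9]
grip_width: 0.0256
finger_force: 0.0
clock: 27.85
ee_pos: [0.5181, -0.317, 0.1767]
eef_rot: [[-0.252, 0.968, 0.006], [0.968, 0.252, -0.005], [-0.007, 0.004, -1.0]]
force: [0.1, -0.4, -1.0]
grip_width: 0.0042
finger_force: 0.0
[0.50890801 0.16864779] ([0.4724, 0.1136, 0.0141], 'wz', 0.342, 'or', -2.8, 'q6', -1.0) ([0.4727, 0.1134, 0.0661], 'wz', 0.342, 'or', -2.8, 'q6', -1.0)
```

The descent stopped short at 13 mm, because the lag was included in the offset, so the fingers closed above the coupon. I will look from the side for where C lies now.

Run:
```python
from h import *
im=r.capture("side");S=cv2.cvtColor(im,cv2.COLOR_RGB2HSV)[...,1].astype(int)
c=pix("side",[[.5165,-.3155,.011],[.568,-.2709,.011]]);print(c.round(1))
roi=np.zeros(S.shape,bool);roi[180:250,320:400]=1
mat=cv2.fillPoly(np.zeros(S.shape,np.uint8),[pix("side",[[*frame((.4935,-.2188),-5)(a,b),.003] for a,b in((.09,-.115),(.09,.0),(-.09,0),(-.09,-.115))]).astype(np.int32)],1)
print(rect("side",(mat>0)&(S<55),.011,5))
print(go(.5165,-.3155,.06,14.6))
```

```text
[[357.4 187.4]
 [336.1 193.2]]
[([572.8, -265.9, 34.6, 17.4], -72.0, [335.0, 194.0]), ([520.3, -313.8, 40.0, 17.7], -73.6, [356.0, 188.0])]
([0.0033, -0.0021, 0.1181], 'wz', 0.0, 'or', -3.141, 'q6', -1.0)
```

```bash
python3 -m pendant '[[[0.001,-0.002,0.04],[0,0,0],0.4],[[0.001,-0.002,0.08],[0,0,0],0.4],[[0.001,-0.002,0.12],[0,0,0],0.4],[[0.001,-0.002,0.15],[0,0,0],0.4],[[0.001,-0.002,0.15],[0,0,0],0.4],[[0.001,-0.002,0.15],[0,0,0],0.4]]'; python3 -c "
from h import *
print(go(.5165,-.3155,.006,14.6))"
```

```text
clock: 28.5
ee_pos: [0.5151, -0.3159, 0.0218]
eef_rot: [[-0.252, 0.968, 0.0], [0.968, 0.252, -0.0], [-0.0, 0.0, -1.0]]
force: [-0.2, 0.6, 0.3]
grip_width: 0.0253
finger_force: 0.0
([0.0, 0.0015, 0.0158], 'wz', 0.0, 'or', -3.141, 'q6', -1.0)
```

```bash
python3 -m pendant '[[[0,0.001,0.008],[0,0,0],0.4],[[0,0.001,0.0158],[0,0,0],0.4],[[0,0.001,0.0158],[0,0,0],0.4],[[0,0.001,0.0158],[0,0,0],0.4]]'
python3 -m pendant '[[[0,0,0],[0,0,0],0.9],[[0,0,0],[0,0,0],0.9],[[0,0,0],[0,0,0],0.9],[[0,0,0],[0,0,0],0.9],[[0,0,-0.04],[0,0,0],0.9],[[0,0,-0.09],[0,0,0],0.9],[[0,0,-0.14],[0,0,0],0.9],[[0,0,-0.16],[0,0,0],0.9],[[0,0,-0.16],[0,0,0],0.9]]' 40; python3 -c "
from h import *
n=frame((.5077,.1547),-4.95);q=n(0,.014);print(q,go(*q,.16,-4.95),go(*q,.108,-4.95))"
```

```text
clock: 28.9
ee_pos: [0.5159, -0.3155, 0.0058]
eef_rot: [[-0.252, 0.968, 0.0], [0.968, 0.252, -0.0], [-0.0, 0.0, -1.0]]
force: [-0.4, -0.3, 0.3]
grip_width: 0.0256
finger_force: 0.0
clock: 29.8
ee_pos: [0.5167, -0.3162, 0.1688]
eef_rot: [[-0.252, 0.968, 0.005], [0.968, 0.252, -0.004], [-0.005, 0.003, -1.0]]
force: [-0.6, -0.1, -0.1]
grip_width: 0.0119
finger_force: 39.1
[0.50890801 0.16864779] ([0.4712, 0.1148, 0.0067], 'wz', 0.342, 'or', -2.8, 'q6', -1.0) ([0.4715, 0.1146, 0.0587], 'wz', 0.342, 'or', -2.8, 'q6', -1.0)
```

```bash
python3 -m pendant '[[[0.4715,0.1147,0],[0,0,0.342],0.9],[[0.4715,0.1147,0],[0,0,0.342],0.9],[[0.4715,0.1147,0],[0,0,0.342],0.9],[[0.4715,0.1147,0],[0,0,0.342],0.9],[[0.4715,0.1147,0],[0,0,0.342],0.9],[[0.4715,0.1147,0],[0,0,0.342],0.9],[[0.4715,0.1147,0],[0,0,0.342],0.9],[[0.4715,0.1147,0],[0,0,0.342],0.9],[[0.4715,0.1147,0],[0,0,0.342],0.9],[[0.4715,0.1147,0],[0,0,0.342],0.9],[[0.4715,0.1147,0.03],[0,0,0.342],0.9],[[0.4715,0.1147,0.03],[0,0,0.342],0.9]]'
python3 -m pendant '[[[0,0,0],[0,0,0],0.9],[[0,0,0.008],[0,0,0],0.9],[[0,0,0.016],[0,0,0],0.9],[[0,0,0.016],[0,0,0],0.9],[[0,0,0.016],[0,0,0],0.9]]'; python3 -c "
from h import *
n=frame((.5077,.1547),-4.95);q=n(0,.014);print(q,go(*q,.1055,-4.95))"
```

```text
clock: 31.0
ee_pos: [0.5054, 0.1703, 0.1314]
eef_rot: [[0.085, 0.996, -0.009], [0.996, -0.085, -0.001], [-0.002, -0.009, -1.0]]
force: [-0.4, -0.0, 0.0]
grip_width: 0.0124
finger_force: 39.2
clock: 31.5
ee_pos: [0.508, 0.1694, 0.1195]
eef_rot: [[0.087, 0.996, -0.0], [0.996, -0.087, 0.0], [-0.0, -0.0, -1.0]]
force: [0.9, -0.2, 0.1]
grip_width: 0.0123
finger_force: 39.2
[0.50890801 0.16864779] ([-0.0007, 0.001, 0.014], 'wz', -0.001, 'or', 3.14, 'q6', 0.19)
```

```bash
python3 -m pendant '[[[0,0,0.006],[0,0,0],0.9],[[0,0,0.01],[0,0,0],0.9],[[0,0,0.013],[0,0,0],0.9],[[0,0,0.013],[0,0,0],0.9]]'
python3 -m pendant '[[[0,0,0],[0,0,0],0.48],[[0,0,0],[0,0,0],0.48],[[0,0,0],[0,0,0],0.48],[[0,0,-0.03],[0,0,0],0.48],[[0,0,-0.07],[0,0,0],0.48],[[0,0,-0.09],[0,0,0],0.48]]'; python3 -c "
from h import *
print(go(.568,-.2709,.06,17.2))"
```

```text
clock: 31.9
ee_pos: [0.5077, 0.1697, 0.106]
eef_rot: [[0.087, 0.996, -0.001], [0.996, -0.087, -0.0], [-0.0, -0.001, -1.0]]
force: [0.4, -0.4, 0.5]
grip_width: 0.0122
finger_force: 39.2
clock: 32.5
ee_pos: [0.5087, 0.1698, 0.1997]
eef_rot: [[0.087, 0.996, 0.004], [0.996, -0.087, 0.0], [0.001, 0.004, -1.0]]
force: [-0.1, -0.4, -1.0]
grip_width: 0.0222
finger_force: 0.0
([-0.434, 0.0968, 0.1397], 'wz', -0.387, 'or', 2.754, 'q6', 0.19)
```

```bash
python3 -m pendant '[[[-0.434,0.097,0],[0,0,-0.387],0.4],[[-0.434,0.097,0],[0,0,-0.387],0.4],[[-0.434,0.097,0],[0,0,-0.387],0.4],[[-0.434,0.097,0],[0,0,-0.387],0.4],[[-0.434,0.097,0],[0,0,-0.387],0.4],[[-0.434,0.097,0],[0,0,-0.387],0.4],[[-0.434,0.097,0],[0,0,-0.387],0.4],[[-0.434,0.097,0],[0,0,-0.387],0.4],[[-0.434,0.097,0],[0,0,-0.387],0.4],[[-0.434,0.097,0.04],[0,0,-0.387],0.4],[[-0.434,0.097,0.09],[0,0,-0.387],0.4],[[-0.434,0.097,0.135],[0,0,-0.387],0.4]]'
python3 -m pendant '[[[0,0,0],[0,0,0],0.4],[[0,0,0],[0,0,0],0.4],[[0,0,0],[0,0,0],0.4]]'
python3 - <<'E'
from h import *
print(go(.568,-.2709,.0055,17.2))
im=r.capture("side");S=cv2.cvtColor(im,cv2.COLOR_RGB2HSV)[...,1].astype(int)
mat=cv2.fillPoly(np.zeros(S.shape,np.uint8),[pix("side",[[*frame((.4935,-.2188),-5)(a,b),.003] for a,b in((.095,-.115),(.095,.0),(-.09,0),(-.09,-.115))]).astype(np.int32)],1)
print(rect("side",(mat>0)&(S<55),.011,5))
t=r.capture('top');V=t.max(2).astype(int);roi=np.zeros(V.shape,bool);roi[222:246,206:262]=1
print(rect('top',roi&(V<195),.110,8))
S=cv2.cvtColor(t,cv2.COLOR_RGB2HSV)[...,1].astype(int);roi[:]=0;roi[195:290,385:460]=1
print([c for c in rect('top',roi&(S<60),.011,8) if c[0][2]<60])
E
```

```text
clock: 33.7
ee_pos: [0.5664, -0.2715, 0.0597]
eef_rot: [[-0.295, 0.956, 0.0], [0.956, 0.295, -0.0], [-0.0, 0.0, -1.0]]
force: [1.3, 0.1, -1.2]
grip_width: 0.0258
finger_force: 0.0
clock: 34.0
ee_pos: [0.5681, -0.2718, 0.0645]
eef_rot: [[-0.296, 0.955, 0.004], [0.955, 0.296, -0.003], [-0.004, 0.003, -1.0]]
force: [0.4, -0.2, 0.7]
grip_width: 0.0258
finger_force: 0.0
([0.0012, -0.0, 0.059], 'wz', 0.0, 'or', -3.141, 'q6', -0.93)
[([399.2, -311.3, 30.3, 14.6], -59.6, [395.0, 197.0]), ([572.8, -265.9, 34.6, 17.5], -72.0, [334.0, 194.0])]
[([502.2, 111.3, 20.7, 14.5], 88.7, [253.0, 236.0]), ([504.9, 139.2, 22.7, 14.5], 88.7, [240.0, 235.0]), ([505.5, 168.0, 22.8, 14.5], 88.7, [226.0, 235.0])]
[]
```

```bash
python3 -m pendant '[[[0,0,0.03],[0,0,0],0.4],[[0,0,0.05],[0,0,0],0.4],[[0,0,0.0565],[0,0,0],0.4],[[0,0,0.0565],[0,0,0],0.4],[[0,0,0.0565],[0,0,0],0.4]]'
python3 -m pendant '[[[0,0,0],[0,0,0],0.9],[[0,0,0],[0,0,0],0.9],[[0,0,0],[0,0,0],0.9],[[0,0,0],[0,0,0],0.9],[[0,0,-0.04],[0,0,0],0.9],[[0,0,-0.09],[0,0,0],0.9],[[0,0,-0.14],[0,0,0],0.9],[[0,0,-0.16],[0,0,0],0.9],[[0,0,-0.16],[0,0,0],0.9]]' 40; python3 -c "
from h import *
n=frame((.5077,.1547),-4.95);q=n(0,.042);print(q,go(*q,.16,-4.95),go(*q,.108,-4.95))"
```

```text
clock: 34.6
ee_pos: [0.5676, -0.2715, 0.0066]
eef_rot: [[-0.296, 0.955, 0.002], [0.955, 0.296, -0.002], [-0.002, 0.002, -1.0]]
force: [0.1, -0.5, 0.3]
grip_width: 0.0258
finger_force: 0.0
clock: 35.5
ee_pos: [0.5679, -0.2718, 0.1693]
eef_rot: [[-0.296, 0.955, 0.006], [0.955, 0.296, -0.005], [-0.006, 0.005, -1.0]]
force: [-0.0, -0.6, 0.7]
grip_width: 0.0123
finger_force: 39.2
[0.51132403 0.19654336] ([0.4642, 0.0844, 0.0068], 'wz', 0.386, 'or', -2.755, 'q6', -0.93) ([0.4645, 0.0841, 0.0588], 'wz', 0.386, 'or', -2.755, 'q6', -0.93)
```

```bash
python3 -m pendant '[[[0.4643,0.0842,0],[0,0,0.386],0.9],[[0.4643,0.0842,0],[0,0,0.386],0.9],[[0.4643,0.0842,0],[0,0,0.386],0.9],[[0.4643,0.0842,0],[0,0,0.386],0.9],[[0.4643,0.0842,0],[0,0,0.386],0.9],[[0.4643,0.0842,0],[0,0,0.386],0.9],[[0.4643,0.0842,0],[0,0,0.386],0.9],[[0.4643,0.0842,0],[0,0,0.386],0.9],[[0.4643,0.0842,0],[0,0,0.386],0.9],[[0.4643,0.0842,0],[0,0,0.386],0.9],[[0.4643,0.0842,0.03],[0,0,0.386],0.9],[[0.4643,0.0842,0.03],[0,0,0.386],0.9]]'
python3 -m pendant '[[[0,0,0],[0,0,0],0.9],[[0,0,0.008],[0,0,0],0.9],[[0,0,0.016],[0,0,0],0.9],[[0,0,0.016],[0,0,0],0.9],[[0,0,0.016],[0,0,0],0.9]]'; python3 -c "
from h import *
n=frame((.5077,.1547),-4.95);q=n(0,.042);print(q,go(*q,.1055,-4.95))"
```

```text
clock: 36.7
ee_pos: [0.5076, 0.1977, 0.1313]
eef_rot: [[0.084, 0.996, -0.008], [0.996, -0.084, -0.001], [-0.002, -0.008, -1.0]]
force: [0.1, 0.5, -0.4]
grip_width: 0.0122
finger_force: 39.2
clock: 37.2
ee_pos: [0.5101, 0.1971, 0.119]
eef_rot: [[0.086, 0.996, -0.0], [0.996, -0.086, -0.0], [-0.0, -0.0, -1.0]]
force: [-0.3, -0.9, 0.4]
grip_width: 0.0121
finger_force: 39.2
[0.51132403 0.19654336] ([-0.0005, 0.0012, 0.0135], 'wz', -0.0, 'or', 3.141, 'q6', 0.24)
```

```bash
python3 -m pendant '[[[0,0.001,0.006],[0,0,0],0.9],[[0,0.001,0.01],[0,0,0],0.9],[[0,0.001,0.013],[0,0,0],0.9],[[0,0.001,0.013],[0,0,0],0.9]]'
python3 -m pendant '[[[0,0,0],[0,0,0],0.48],[[0,0,0],[0,0,0],0.48],[[0,0,0],[0,0,0],0.48],[[0,0,-0.03],[0,0,0],0.48],[[0,0,-0.07],[0,0,0],0.48],[[0,0,-0.07],[0,0,0],0.48]]'
python3 - <<'E'
from h import *
t=r.capture("top")
hsv=cv2.cvtColor(t,cv2.COLOR_RGB2HSV);S=hsv[...,1].astype(int)
roi=np.zeros(S.shape,bool);roi[200:285,355:458]=1
print("lid",rect("top",roi&(S<60),.013,60))
cv2.imwrite("pics/c7.png",cv2.resize(t[150:300,165:540],None,fx=2.1,fy=2.1,interpolation=cv2.INTER_CUBIC)[:,:,::-1])
print(go(.4988,-.1590,.08,85))
E
```

```text
clock: 37.6
ee_pos: [0.511, 0.1973, 0.1058]
eef_rot: [[0.086, 0.996, -0.0], [0.996, -0.086, -0.0], [-0.0, -0.0, -1.0]]
force: [0.5, 0.5, -0.4]
grip_width: 0.0125
finger_force: 39.2
clock: 38.2
ee_pos: [0.5131, 0.1977, 0.1808]
eef_rot: [[0.086, 0.996, 0.009], [0.996, -0.086, 0.001], [0.002, 0.009, -1.0]]
force: [0.5, -0.1, 0.2]
grip_width: 0.0228
finger_force: 0.0
lid [([495.7, -160.3, 131.1, 70.3], -5.4, [379.0, 241.0])]
([-0.3564, 0.0169, 0.0979], 'wz', -1.569, 'or', 1.572, 'q6', 0.24)
```

View pics/c7.png

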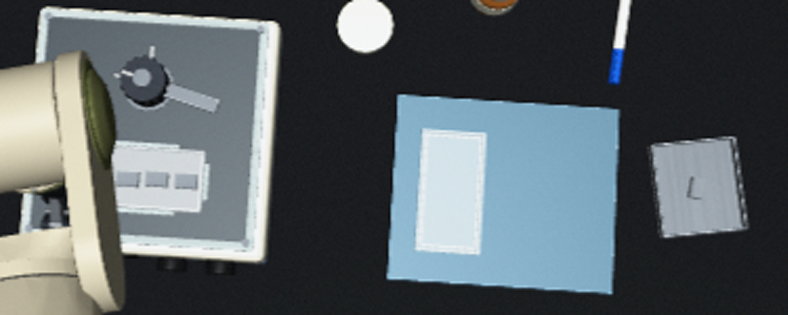

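The crop shows the mat empty of coupons, the lid at (450,192) on the mat, the plate holding the fresh coupons, and the spent one in the tray. Next I fetch the lid.

```bash
python3 -m pendant '[[[-0.03,0,0],[0,0,-0.14],-1],[[-0.07,0,0],[0,0,-0.28],-1],[[-0.11,0,0],[0,0,-0.42],-1],[[-0.15,0.005,0],[0,0,-0.56],-1],[[-0.19,0.005,0],[0,0,-0.7],-1],[[-0.23,0.01,0],[0,0,-0.84],-1],[[-0.27,0.01,0],[0,0,-0.98],-1],[[-0.3,0.012,0],[0,0,-1.12],-1],[[-0.33,0.014,0],[0,0,-1.26],-1],[[-0.3564,0.015,0.0],[0,0,-1.4],-1],[[-0.3564,0.015,0.03],[0,0,-1.54],-1],[[-0.3564,0.015,0.07],[0,0,-1.569],-1]]'
python3 -m pendant '[[[0,0,0],[0,0,0],-1],[[0,0,0],[0,0,0],-1],[[0,0,0],[0,0,0],-1]]'
python3 - <<'E'
from h import *
print(go(.4965,-.1590,.001,84.8))
t=r.capture("top");V=t.max(2).astype(int);roi=np.zeros(V.shape,bool);roi[222:246,206:262]=1
print(rect('top',roi&(V<195),.110,8))
E
```

```text
clock: 39.45
ee_pos: [0.4957, -0.1602, 0.1055]
eef_rot: [[-0.996, 0.085, 0.002], [0.085, 0.996, -0.001], [-0.003, -0.001, -1.0]]
force: [-0.2, -0.1, -0.5]
grip_width: 0.0855
finger_force: 0.0
clock: 39.75
ee_pos: [0.4961, -0.1593, 0.1075]
eef_rot: [[-0.996, 0.088, 0.002], [0.088, 0.996, -0.001], [-0.002, -0.001, -1.0]]
force: [0.2, 0.1, -0.3]
grip_width: 0.0856
finger_force: 0.0
([-0.0001, 0.0005, 0.1065], 'wz', 0.003, 'or', -3.139, 'q6', -2.02)
[([502.2, 111.3, 20.7, 14.5], 88.7, [253.0, 236.0]), ([504.9, 139.2, 22.8, 14.5], 88.7, [240.0, 235.0]), ([505.5, 168.0, 22.8, 14.5], 88.7, [226.0, 235.0]), ([510.3, 194.8, 22.9, 14.5], 88.7, [212.0, 234.0])]
```

```bash
python3 -m pendant '[[[0,0,0.04],[0,0,0],-1],[[0,0,0.08],[0,0,0],-1],[[0,0,0.1],[0,0,0],-1],[[0,0,0.1055],[0,0,0],-1],[[0,0,0.1055],[0,0,0],-1],[[0,0,0.1055],[0,0,0],-0.6],[[0,0,0.1055],[0,0,0],-0.5],[[0,0,0.1055],[0,0,0],-0.4],[[0,0,0.1055],[0,0,0],-0.4],[[0,0,0.1055],[0,0,0],-0.4],[[0,0,0.1055],[0,0,0],-0.4]]' 25
python3 -m pendant '[[[0,0,-0.03],[0,0,0],-0.4],[[0,0,-0.07],[0,0,0],-0.4],[[0,0,-0.11],[0,0,0],-0.4],[[0,0,-0.14],[0,0,0],-0.4],[[0,0,-0.14],[0,0,0],-0.4],[[0,0,-0.14],[0,0,0],-0.4]]' 25; python3 -c "
from h import *
print(go(.508,.1564,.14,-4.95))"
```

```text
clock: 40.9
ee_pos: [0.4963, -0.1596, 0.0023]
eef_rot: [[-0.996, 0.088, 0.003], [0.088, 0.996, -0.002], [-0.003, -0.001, -1.0]]
force: [0.1, 0.1, 5.1]
grip_width: 0.0671
finger_force: 26.8
clock: 41.5
ee_pos: [0.4955, -0.1591, 0.1416]
eef_rot: [[-0.996, 0.088, 0.002], [0.088, 0.996, -0.001], [-0.002, -0.001, -1.0]]
force: [0.1, 0.2, -0.4]
grip_width: 0.0672
finger_force: 29.3
([0.0152, 0.3154, 0.0012], 'wz', 1.569, 'or', -1.572, 'q6', -2.02)
```

```bash
python3 -m pendant '[[[0.001,0.02,0],[0,0,0.14],-0.4],[[0.003,0.05,0],[0,0,0.28],-0.4],[[0.005,0.09,0],[0,0,0.42],-0.4],[[0.007,0.13,0],[0,0,0.56],-0.4],[[0.009,0.17,0],[0,0,0.7],-0.4],[[0.01,0.21,0],[0,0,0.84],-0.4],[[0.012,0.24,0],[0,0,0.98],-0.4],[[0.013,0.27,0],[0,0,1.12],-0.4],[[0.014,0.3,0],[0,0,1.26],-0.4],[[0.0152,0.3154,0],[0,0,1.4],-0.4],[[0.0152,0.3154,0],[0,0,1.54],-0.4],[[0.0152,0.3154,0],[0,0,1.569],-0.4]]'
python3 -m pendant '[[[0,0,0],[0,0,0],-0.4],[[0,0,0],[0,0,0],-0.4],[[0,0,0],[0,0,0],-0.4]]'
python3 - <<'E'
from h import *
print(go(.508,.1564,.104,-4.95))
t=r.capture("top");V=t.max(2).astype(int)
cv2.imwrite("pics/c8.png",np.hstack([cv2.resize(t[190:270,180:280],(450,360)),cv2.resize(r.capture("side")[245:335,260:350],(360,360))])[:,:,::-1])
E
```

```text
clock: 42.7
ee_pos: [0.5073, 0.1568, 0.1395]
eef_rot: [[0.087, 0.996, -0.002], [0.996, -0.087, -0.0], [-0.0, -0.002, -1.0]]
force: [-0.1, -0.7, -0.1]
grip_width: 0.0666
finger_force: 29.3
clock: 43.0
ee_pos: [0.5079, 0.1561, 0.1404]
eef_rot: [[0.085, 0.996, -0.0], [0.996, -0.085, -0.0], [-0.0, -0.0, -1.0]]
force: [0.1, 1.1, -0.7]
grip_width: 0.067
finger_force: 29.3
([0.0004, 0.0001, 0.0364], 'wz', 0.001, 'or', -3.14, 'q6', 0.16)
```

View pics/c8.png

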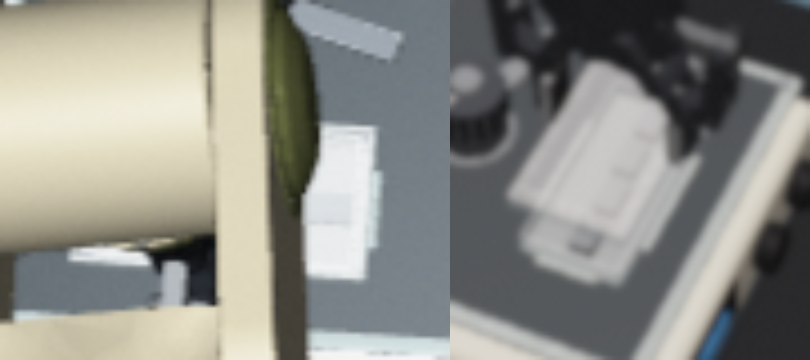

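The lid hangs level above the plate in both halves of the crop, its right edge at (372,200) close to the bar at (378,208). I will lower it slowly.

```bash
python3 -m pendant '[[[0,0,0.01],[0,0,0],-0.4],[[0,0,0.018],[0,0,0],-0.4],[[0,0,0.024],[0,0,0],-0.4],[[0,0,0.028],[0,0,0],-0.4],[[0,0,0.031],[0,0,0],-0.4],[[0,0,0.033],[0,0,0],-0.4],[[0,0,0.0345],[0,0,0],-0.4],[[0,0,0.0355],[0,0,0],-0.4],[[0,0,0.0355],[0,0,0],-0.4]]'
```

```text
clock: 44.0
ee_pos: [0.5079, 0.1564, 0.105]
eef_rot: [[0.086, 0.996, 0.0], [0.996, -0.086, -0.0], [-0.0, 0.0, -1.0]]
force: [-0.6, -0.5, 0.1]
grip_width: 0.067
finger_force: 29.3
```

```bash
python3 -m pendant '[[[0,0,0.0007],[0,0,0],-0.4],[[0,0,0.0014],[0,0,0],-0.4],[[0,0,0.0014],[0,0,0],-0.4]]'
python3 -m pendant '[[[0,0,-0.0005],[0,0,0],-0.6],[[0,0,-0.001],[0,0,0],-0.8],[[0,0,-0.001],[0,0,0],-1],[[0,0,-0.001],[0,0,0],-1],[[0,0,-0.001],[0,0,0],-1],[[0,0,-0.02],[0,0,0],-1],[[0,0,-0.06],[0,0,0],-1],[[0,0,-0.1],[0,0,0],-1],[[0,0,-0.1],[0,0,0],-1]]'
python3 - <<'E'
from h import *
im=r.capture("side")
cv2.imwrite("pics/c9.png",cv2.resize(im[240:340,245:345],(500,500))[:,:,::-1])
print(go(.599,.1475,.2,-36))
E
```

```text
clock: 44.3
ee_pos: [0.508, 0.1564, 0.1044]
eef_rot: [[0.086, 0.996, 0.001], [0.996, -0.086, 0.0], [0.0, 0.001, -1.0]]
force: [-1.2, -0.1, 6.1]
grip_width: 0.0668
finger_force: 29.9
clock: 45.2
ee_pos: [0.5099, 0.1567, 0.2086]
eef_rot: [[0.086, 0.996, 0.01], [0.996, -0.086, 0.001], [0.002, 0.01, -1.0]]
force: [-0.0, 0.3, 0.0]
grip_width: 0.0858
finger_force: 0.0
([-0.0013, 0.0906, 0.0063], 'wz', 0.542, 'or', -2.599, 'q6', 0.16)
```

View pics/c9.png

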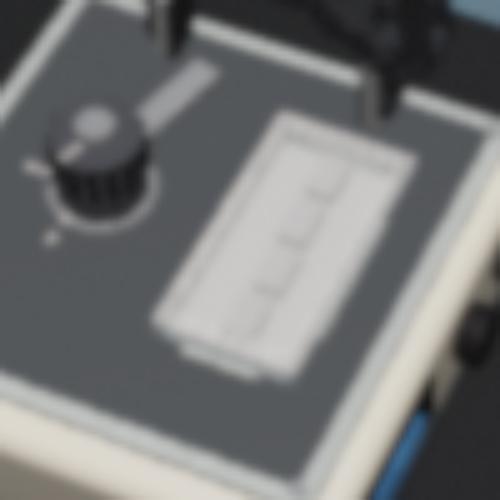

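The side crop shows the lid square and fully down over the four coupons; the 6 N at 104.4 mm matches the computed seat height. Now I measure the collar arm's current angle and go back to the collar.

Run:
```python
from h import *
im=cv2.imread("pics/c7.png").max(2).astype(int)
roi=np.zeros(im.shape,bool);roi[82:115,168:224]=1
for th in(140,150,160):
  for c in cv2.findContours((roi&(im>th)).astype(np.uint8),0,1)[0]:
    if cv2.contourArea(c)<100: continue
    w=world("top",c[:,0]/2.1+[165,150],.124)[:,:2]
    vx,vy,x,y=cv2.fitLine((w*1000).astype(np.float32),cv2.DIST_L2,0,.01,.01).ravel()
    ang=np.degrees(np.arctan2(vy,vx))%180+180
    cen=w.mean(0)-np.array([.599,.1475]); a2=np.degrees(np.arctan2(cen[1],cen[0]))%360
    print(th,ang,a2,"collar",np.radians(75-(np.array([ang,a2])-175.05)))
print(go(.599,.1475,.2,-20))
```

```text
140 252.43987 250.5500579996405 collar [-0.04171101 -0.00872766]
150 251.1218 250.81247031660217 collar [-0.01870636 -0.01330762]
160 250.83026 250.66065697476716 collar [-0.01361813 -0.01065797]
([-0.0013, 0.0906, 0.0063], 'wz', 0.263, 'or', -2.878, 'q6', 0.16)
```

```bash
python3 -m pendant '[[[-0.001,0.045,0],[0,0,0.13],-1],[[-0.001,0.09,0],[0,0,0.263],-1],[[-0.001,0.09,0],[0,0,0.263],-1],[[-0.001,0.09,0.02],[0,0,0.263],-1],[[-0.001,0.09,0.02],[0,0,0.263],-1],[[-0.001,0.09,0.02],[0,0,0.263],-1]]'; python3 -c "
from h import *
print(go(.599,.1475,.128,-20))"
```

```text
clock: 45.85
ee_pos: [0.5968, 0.1478, 0.1831]
eef_rot: [[0.341, 0.94, -0.002], [0.94, -0.341, -0.0], [-0.001, -0.002, -1.0]]
force: [-0.3, 0.1, -0.1]
grip_width: 0.0855
finger_force: 0.0
([0.0005, 0.0022, 0.0551], 'wz', 0.001, 'or', -3.141, 'q6', 0.4)
```

```bash
python3 -m pendant '[[[0,0.001,0.02],[0,0,0],-1],[[0,0.001,0.04],[0,0,0],-1],[[0,0.001,0.053],[0,0,0],-1],[[0,0.001,0.053],[0,0,0],-1],[[0,0.001,0.053],[0,0,0],-0.3],[[0,0.001,0.053],[0,0,0],0.1],[[0,0.001,0.053],[0,0,0],0.1],[[0,0.001,0.053],[0,0,0],0.1],[[0,0.001,0.053],[0,0,0],0.1],[[0,0.001,0.053],[0,0,0],0.1]]' 40
python3 -m pendant '[[[0,0,-0.001],[0,0,0.13],0.1],[[0,0,-0.001],[0,0,0.26],0.1],[[0,0,-0.001],[0,0,0.39],0.1],[[0,0,-0.001],[0,0,0.52],0.1],[[0,0,-0.001],[0,0,0.65],0.1],[[0,0,-0.001],[0,0,0.78],0.1],[[0,0,-0.001],[0,0,0.91],0.1],[[0,0,-0.001],[0,0,1.04],0.1],[[0,0,-0.001],[0,0,1.17],0.1],[[0,0,-0.001],[0,0,1.27],0.1],[[0,0,-0.001],[0,0,1.31],0.1],[[0,0,-0.001],[0,0,1.31],0.1]]'
```

```text
clock: 46.85
ee_pos: [0.6, 0.147, 0.1323]
eef_rot: [[0.342, 0.94, 0.005], [0.94, -0.342, -0.0], [0.001, 0.005, -1.0]]
force: [3.5, -2.1, 6.3]
grip_width: 0.0422
finger_force: 40.6
clock: 48.05
ee_pos: [0.5983, 0.1494, 0.1323]
eef_rot: [[0.996, -0.088, 0.001], [-0.088, -0.996, 0.004], [0.001, -0.004, -1.0]]
force: [0.7, 9.9, 4.6]
grip_width: 0.0421
finger_force: 41.8
```

```bash
python3 -m pendant '[[[0,0,0],[0,0,0],-0.3],[[0,0,0],[0,0,0],-1],[[0,0,0],[0,0,0],-1],[[0,0,0],[0,0,0],-1],[[0,0,-0.04],[0,0,0],-1],[[0,0,-0.08],[0,0,0],-1],[[0,0,-0.11],[0,0,0],-1],[[-0.05,0.05,-0.11],[0,0,0],-1],[[-0.05,0.1,-0.11],[0,0,0],-1],[[-0.05,0.15,-0.11],[0,0,0],-1],[[-0.05,0.2,-0.11],[0,0,0],-1],[[-0.05,0.25,-0.11],[0,0,0],-1]]'
python3 - <<'E'
from h import *
t=r.capture("top");im=t.max(2).astype(int)
cv2.imwrite("pics/c10.png",np.hstack([cv2.resize(t[145:285,165:310],(560,540),interpolation=cv2.INTER_CUBIC)[:, :],cv2.resize(r.capture("side")[225:345,240:310],(240,540))])[:,:,::-1])
roi=np.zeros(im.shape,bool);roi[192:256,195:270]=1
print("lid",rect("top",roi&(im>200),.115,300))
E
```

```text
clock: 49.25
ee_pos: [0.5273, -0.0832, 0.2419]
eef_rot: [[0.996, -0.088, 0.0], [-0.088, -0.996, -0.0], [0.0, 0.0, -1.0]]
force: [1.7, -0.8, -0.1]
grip_width: 0.0854
finger_force: 0.0
lid [([507.6, 154.6, 130.3, 68.8], 84.9, [232.0, 234.0])]
```

View pics/c10.png

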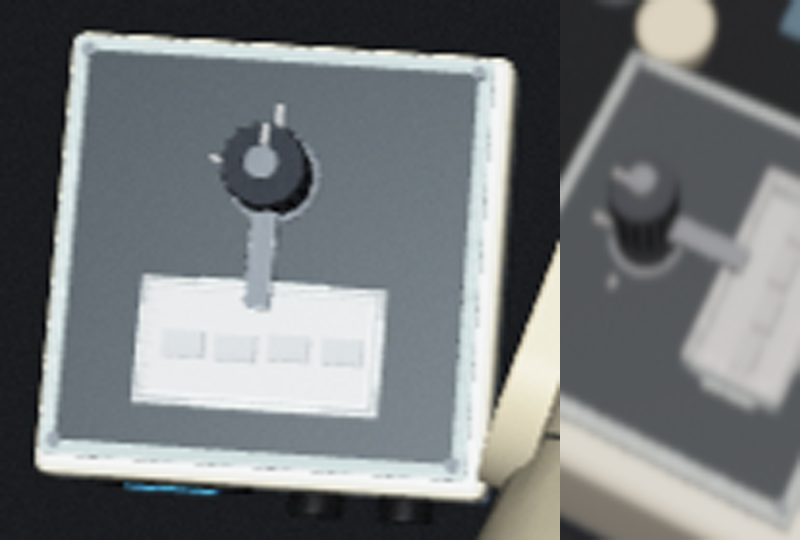

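The crop shows the arm across the middle of the lid, its tip at (257,305), with the lid centred between the bars and four coupons under it. I will measure the arm angle numerically.

Run:
```python
from h import *
t=r.capture("top");im=t.max(2).astype(int)
print(im[198:226,224:242])
m=np.zeros(im.shape,bool)
for v in range(203,217):
    for u in range(226,239): m[v,u]=150<im[v,u]<200
ctr=[]
for v in range(202,223):
    row=im[v,224:242].astype(float)
    w=np.clip(row-140,0,None) if v<217 else np.clip(225-row,0,None)
    ctr.append([(np.arange(224,242)*w).sum()/w.sum(),v])
for s,e in((0,14),(1,12),(17,21)):
    w=world("top",ctr[s:e],.124)[:,:2]
    vx,vy,x,y=cv2.fitLine((w*1000).astype(np.float32),cv2.DIST_L2,0,.01,.01).ravel()
    a=np.degrees(np.arctan2(vy,vx))%180; c=w.mean(0)-[.5992,.1472];a2=np.degrees(np.arctan2(c[1],c[0]))
    print(a,a2,w.mean(0),75-(np.array([a,a2])-175.05), np.radians(75-(np.array([a,a2])-175.05)))
```

```text
[[119 122 143 134  85  36  32  32  35  35  33  21  26  30  29  24  14  26]
 [120 120 124 152 170 124  81  55  42  80  87  47   7  24  30  29  74 118]
 [122 122 122 126 144 164 173 172 170 171 171 169 151  83  78 149 170 171]
 [121 121 122 122 125 141 170 181 179 177 178 178 153 159 170 177 150 118]
 [121 123 121 123 121 131 167 178 178 176 179 179 135 128 134 116 117 124]
 [123 122 122 123 123 117 159 179 177 178 178 178 140 120 124 121 124 124]
 [124 121 122 125 123 138 170 179 177 175 176 179 126 111 126 123 125 124]
 [120 122 123 124 123 162 179 178 179 177 177 180 122 109 124 125 124 125]
 [122 121 124 122 122 152 174 180 178 177 178 181 129 109 124 124 125 127]
 [122 124 121 123 123 151 174 180 178 178 178 193 147 117 125 126 126 126]
 [123 122 123 125 123 180 187 180 178 177 177 196 149 118 126 126 126 126]
 [123 123 123 122 124 166 182 180 176 177 179 170 131 120 126 125 123 125]
 [123 123 124 123 124 164 181 180 179 178 181 172 140 125 124 125 125 126]
 [123 123 122 124 105 156 182 179 177 179 179 165 137 128 124 126 128 126]
 [122 124 126 125 130 166 180 177 178 178 180 149 
[... 608 characters left out ...]
234 234 231 230]
 [237 236 238 236 209 181 181 179 179 179 169 186 226 234 228 232 236 232]
 [237 237 237 216 187 183 180 181 178 179 169 218 236 237 237 237 236 237]
 [237 237 237 230 200 181 182 180 180 179 161 219 237 238 236 237 238 237]
 [238 237 237 237 226 185 192 202 201 187 172 224 238 238 237 237 238 238]
 [238 237 237 237 236 234 235 216 200 202 202 230 237 238 237 237 238 237]]
174.7674 173.37355073673137 [0.55928717 0.15183674] [75.28260498 76.67644926] [1.31392933 1.3382565 ]
174.48724 173.35534299808836 [0.56031557 0.1517298 ] [75.56275635 76.694657  ] [1.31881889 1.33857428]
173.82057 174.67569285447817 [0.53457273 0.15322294] [76.2294281  75.37430715] [1.33045451 1.31552983]
```

The arm angle reads 1.31 to 1.33 rad, so the collar is at the locked mark. The lid is centred at (507.6, 154.6) mm, and the robot is clear of everything.

```bash
python3 -c "
from h import *
print(r.finish_job())"
```

```text
the job is handed in; nothing more can be done
None
```

The job is handed in: the one spent coupon is in the tray, all four fresh coupons lie flat side by side in the plate, the lid is back centred and fully down, and the clamp collar is at its locked mark with its arm across the lid.

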